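# Fetch the mould from behind the bottles and demould the cast onto the balance

### The arm

A 7-joint arm with a two-finger parallel gripper is mounted at the origin on a cart in front of the work surface, level with it; the furniture and walls round the work are solid. World frame = base frame: x ahead of the robot, y to its left, z up, the work surface at z = 0. Lengths are in m, angles in degrees, forces in N, time in s.
With the tool pointing down it reaches from about 0.425 to 0.875 m from the base axis. Payload 4.7 kg.
Tool frame: the origin (TCP) lies on the centre line of the jaws, within the pads' length; the fingertips stand 14 mm ahead of it and the grasp point (between the pads) lies 5 mm behind it; z points along the fingers, y is the line along which they close (so a half turn about z gives the same grasp; the last joint's range is limited). The gripper opens to 87 mm and grips with 3 to 60 N. Pads are 19 mm wide; open, the fingers measure 117 mm over their backs; the gripper's body (75 mm by 190 mm) begins 51 mm behind the grasp point.
Start: joints at [73.001, 18.392, -4.016, 83.108, 1.295, 78.541, -3.26], TCP at [0.199, -0.619, 0.237] pointing down, gripper open.
Joint ranges: [-163.93, 163.93], [-17.29, 119.83], [-79.2, 71.16], [3.27, 140.29], [-89.18, 269.18], [5.43, 117.66], [-154.24, 154.24]. Speed limits (degrees/s): [147.25, 147.25, 180, 180, 180, 180, 180].

### API

Orientations are given as [roll, pitch, yaw] about the fixed x, y, z axes, in that order (R = Rz(yaw) Ry(pitch) Rx(roll)).
In Python, from cell import env gives the robot as it stands.
- The arm moves only by the tool jog_arm, never from a script. Its argument "motion" is a list that holds one entry, the list of rows, each a list of 7 numbers: the shift along the tool's x, y, z in units of 0.1 m (1.0 is 0.1 m), then the turn, a rotation vector about the tool's x, y, z in units of 180 degrees (1.0 is 180 degrees), then the closure, from 0 (fully open) to 1 (shut). A call has 1 to 5 rows; each row is the pose to reach, as a shift and turn from the pose commanded when the call began, along the tool's axes at that moment, turning the shorter way round; what a row does not reach only later rows make up. A row lasts 1/10 s, in which the tool goes at most 50 mm and 8.59 degrees, less where a joint would pass 70% of its speed; a pose out of reach is approached as far as the arm can. A call with a number of a shift or a turn outside -1 to 1 is refused whole. A call with a gripper value outside its range is refused whole. The fingers move at their own pace and stop on an object; "grip_force" is the grip in N (left out, the last holds). Time passes only in rows, so rows that repeat a pose let the fingers close. It gives the time, the measured TCP pose, the force, the opening and the grip force at its end, in the units of the state.
- env.get_obs(): the state, without advancing time (a new reading comes with each control period).
- env.read_camera(name): name is "scene" or "top" or "wrist"; returns (picture, depth): 400x640x3 uint8, red, green, blue; 400x640 float32, m along the optical axis (not along the pixel's ray), 0 where there is no reading.
- env.camera_info(name): a dict with "camera_matrix" (3x3 intrinsics, pixels), "k1" (the pictures are not rectified: a ray, as slopes to the right and down, at radius r is drawn at 1 + k1 r^2 times it, then the intrinsics apply), "origin" and "orientation" of the camera in the world; the wrist camera has in their place "mount" (4x4, takes a point from camera to tool coordinates, whose origin is the TCP and whose axes are the flange's). Camera axes: x right, y down, z forward; pixel columns grow to the right and rows downward; lengths in m; the calibration is good to about 2 mm. A picture is of the moment at which its call begins: read the wrist's pose just before it. camera_info takes no time and is no camera call.
- env.sign_off(): hands the job in; it is judged then, once.
The state is a dict: "time_s": time; "qpos": joint angles; "joint_velocities": joint speeds; "effort": joint torques, N m; "tool_pos": TCP position; "tool_rot": TCP orientation; "force": force on the tool from outside, world axes, zero at the start; "wrist_torque": the same for the moment, N m; "grip_width": finger opening in m; "grasp_force": force on a finger pad.
Only numpy, scipy, OpenCV 4.12 (cv2) and the standard library are available. Lean on these libraries where they do the work, as an engineer would, in place of code of your own. Each camera call takes 0.05 s, during which the arm holds its last target. There are 200 camera calls.

### The job

The cast in the white mould at the back of the grey spill tray has cured and is due for weighing. First stand both bottles aside on the absorbent pad, fetch the mould and push it fully down over the bright metal post of the extractor so that the amber cast comes up through the ring, and set the cast, lying flat, in the middle of the balance pan; leave the empty mould down on the extractor. Then stand each bottle back on the spot in the tray where it stood at the start, and do not disturb the beakers.

Things in the scene. Friction and masses are not known exactly. Their poses are not given: they have to be found in the camera images.
- amber_bottle: Amber-brown glass bottle with a narrow black cap, 87 mm wide, 180 mm tall, about 0.45 kg, standing in the spill tray (a similar bottle far back on the bench does not count). It is too wide to grasp round the middle; grasp its cap, 38 mm wide, from 142 to 180 mm up. Origin: centre of its underside, z up.
- blue_cap_bottle: Clear glass bottle with a blue cap, 63 mm wide, 141 mm tall, about 0.3 kg, standing in the tray beside the amber bottle (which of them is left and which right changes). Grasp it by the cap, 48 mm wide, from 114 to 141 mm up. Origin: centre of its underside, z up.
- mould: White mould ring, outside diameter 58 mm, 30 mm tall, inside diameter 48 mm, open at both ends, with an inner lip at the bottom (opening 39 mm, 4 mm thick) that carries the cast loosely. It stands close behind the bottles; grasp it round the outside, best across the tray's y (the tray's rear rim is only 10 mm behind it). Origin: centre of its underside, z up.
- puck: The cast: an amber disc with a small steel specimen in its top, diameter 44 mm, 20 mm thick, 45 g. At the start it lies loose in the mould on the lip, its top 6 mm below the mould's rim: no grasp is possible. When the mould is down on the extractor its underside rests on the post's top, 4 mm above the mould's rim. Origin: centre of its underside, z up.
- spill_tray: Grey plastic spill tray, fixed, 160 mm (its x) by 200 mm (its y), floor 3 mm thick, rim 15 mm high. In its frame the bottles stand near x = -27 mm, y = +45 and -45 mm, and the mould near x = +37 mm, y = 0, within about 3 mm; black rings are moulded round these three spots. Origin: centre of its underside; it is turned by up to about 15 degrees.
- bench_pad: White absorbent pad with a blue edge, fixed flat on the bench, 150 mm (its x) by 220 mm (its y), 3 mm thick: the side area for both bottles, which stand on it side by side along its y. Origin: centre of its underside.
- extractor: Mould extractor, fixed: a dark round steel base, diameter 84 mm, 12 mm thick, with an upright bright metal post in its centre, diameter 32 mm with a chamfered end, its top 46 mm above the bench. The mould goes down over the post until it stands on the base. Origin: centre of its underside, on the axis of the post.
- balance: Low white bench balance, fixed, with a round steel pan of 90 mm diameter, its top 42 mm above the bench. The housing is 112 mm wide, 28 mm high and reaches 80 mm from the pan's centre towards its -x (the display) and 50 mm towards +x. It stands before or behind the extractor, nearly in line along world x. Origin: on the bench right under the pan's centre.
- big_beaker: Clear glass beaker, 73 mm wide, 94 mm tall, loose bystander at the right front, to be left alone. Origin: centre of its underside.
- small_beaker: Clear glass beaker, 53 mm wide, 72 mm tall, loose bystander at the left back, to be left alone. Origin: centre of its underside.

How it is judged:
By the outcome, as a careful person would: the job done as asked, in the order asked, and still so for the second after the job is handed in, with the robot touching nothing.
It also fails if it takes over 134 s, if anything falls off the work surface, if the arm or the gripper's body presses on something with over 40 N, if the wrist force passes 120 N, or if a joint passes its speed limit or range.

## Working session

There is one attempt and no reset: what is moved stays moved. The work goes in short steps, Python scripts to look and compute and a tool call to move; the robot and the scene stay as the last step left them, time stands still between calls to the robot, and variables do not carry over. Pictures are saved under pics/ and viewed, at most 14 in all, crops included, and the job is handed in when it is done.

Besides the shell and the picture viewer there is one more tool, called after ">>>" as name(argument=value, ...), one argument or row to a line, values as JSON. jog_arm: Moves the arm, as the interface text tells. Shifts and turns lie within -1 to 1; 1 stands for 0.1 m of shift or 180 degrees of turn. Its arguments: {"type":"object","properties":{"motion":{"type":"array","items":{"type":"array","items":{"type":"array","items":{"type":"number"}}}},"grip_force":{"type":"number"}},"required":["motion"]}

```bash
ls; mkdir -p pics; cat > h.py <<'E'
import numpy as np, cv2
from scipy.spatial.transform import Rotation as R
from cell import env
def tool():
    o=env.get_obs(); T=np.eye(4); T[:3,:3]=R.from_euler('xyz',o['tool_rot'],degrees=True).as_matrix(); T[:3,3]=o['tool_pos']; return T
def cam(n):
    i=env.camera_info(n)
    if n=='wrist': T=tool()@np.array(i['mount'])
    else:
        T=np.eye(4); T[:3,3]=i['origin']; o=np.array(i['orientation'])
        T[:3,:3]=o if o.shape==(3,3) else R.from_euler('xyz',o,degrees=True).as_matrix()
    return np.array(i['camera_matrix']),i['k1'],T
def grab(n,f):
    c=cam(n); p,d=env.read_camera(n); cv2.imwrite(f'pics/{f}.png',p[:,:,::-1]); np.savez(f'pics/{f}.npz',p=p,d=d,K=c[0],k=c[1],T=c[2]); return p,d,c
def rays(c,uv):
    K,k,T=c; uv=np.asarray(uv,float).reshape(-1,1,2)
    return cv2.undistortPoints(uv,K,np.array([k,0,0,0,0.])).reshape(-1,2)
def onz(c,uv,z):
    s=rays(c,uv); v=np.c_[s,np.ones(len(s))]@c[2][:3,:3].T; o=c[2][:3,3]
    return o+v*((z-o[2])/v[:,2])[:,None]
def cloud(d,c):
    h,w=d.shape; u,v=np.meshgrid(np.arange(w),np.arange(h)); s=rays(c,np.stack([u,v],-1))
    P=np.c_[s,np.ones(len(s))]*d.reshape(-1,1); return (P@c[2][:3,:3].T+c[2][:3,3]).reshape(h,w,3)
E
python3 - <<'E'
from h import *
o=env.get_obs();print(o)
for n in('scene','top'):
    print(env.camera_info(n)); grab(n,n)
print(env.camera_info('wrist'))
E
```

```text
pics
{'time_s': 0.0, 'qpos': array([73.00087954, 18.44066461, -4.01526624, 83.17462937,  1.29439879,
       78.54036263, -3.25751224]), 'joint_velocities': array([ 0.12062598, -0.03611069, -0.02462031, -0.02291117,  0.01017119,
        0.01815772,  0.12620599]), 'effort': array([ 1.28412787e-03, -4.91285992e+01, -4.02976535e-01, -3.12528956e+01,
       -6.39348174e-02,  4.37695370e-02,  1.80267848e-04]), 'tool_pos': array([ 0.19857092, -0.61837628,  0.23544564]), 'tool_rot': array([-1.79889551e+02,  5.19326555e-03,  1.78109852e+01]), 'force': array([ 0.15698895, -0.21004112, -0.6055473 ]), 'wrist_torque': array([0.02744704, 0.00508384, 0.01481706]), 'grasp_force': 0.0, 'grip_width': 0.08694931662847702}
{'camera_matrix': array([[432.34386238,   0.        , 317.32296565],
       [  0.        , 432.34386238, 208.34931877],
       [  0.        ,   0.        ,   1.        ]]), 'k1': -0.05090742794636505, 'origin': array([-0.33877041,  0.54728258,  1.00896811]), 'orientation': array([-135.01848315,   -0.72011385, -120.19369673])}
{'camera_matrix': array([[400.45422564,   0.        , 320.44232821],
       [  0.        , 400.45422564, 200.77618922],
       [  0.        ,   0.        ,   1.        ]]), 'k1': -0.08729605946865844, 'origin': array([0.3041216 , 0.05448995, 1.00961539]), 'orientation': array([-1.67840193e+02, -7.07385202e-02, -9.42861041e+01])}
{'camera_matrix': array([[296.79500316,   0.        , 324.32953494],
       [  0.        , 296.79500316, 194.84859167],
       [  0.        ,   0.        ,   1.        ]]), 'k1': 0.01843135360574863, 'mount': array([[ 9.92404109e-05, -9.68824476e-01, -2.47748108e-01,
         6.65633977e-02],
       [ 9.99999906e-01,  2.00502167e-04, -3.83498410e-04,
        -1.39355023e-03],
       [ 4.21216678e-04, -2.47748047e-01,  9.68824405e-01,
        -1.48236123e-01],
       [ 0.00000000e+00,  0.00000000e+00,  0.00000000e+00,
         1.00000000e+00]])}
```

View pics/top.png

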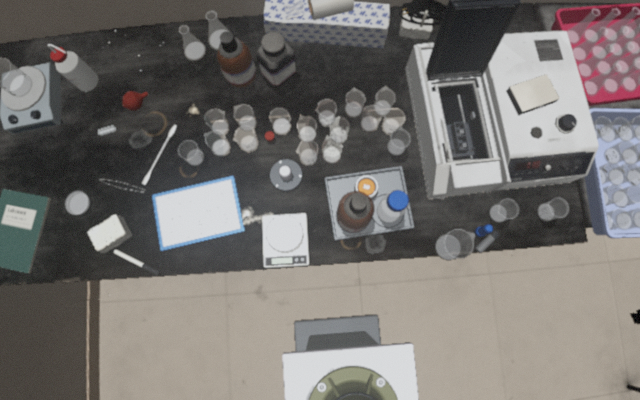

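View pics/scene.png

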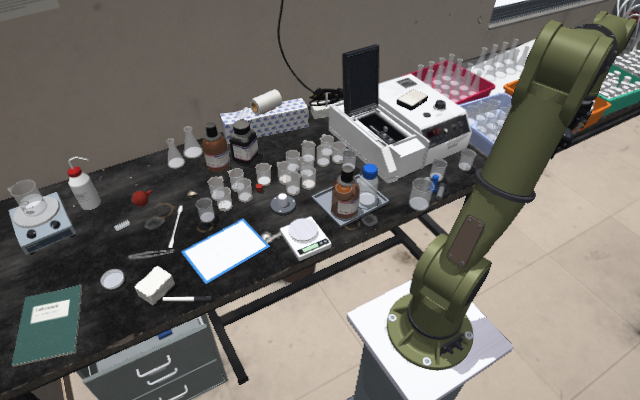

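The top view shows pad (197,212), extractor (286,175), balance pan (285,235), mould (367,187), amber bottle (355,208), and blue-cap bottle (395,205). I'll enlarge it to pick pixels.

```bash
python3 - <<'E'
import cv2,numpy as np
p=cv2.imread('pics/top.png')
cv2.imwrite('pics/top_crop.png',cv2.resize(p[150:280,255:415],None,fx=4.6,fy=4.6,interpolation=cv2.INTER_CUBIC))
from h import *
z=np.load('pics/top.npz'); c=(z['K'],float(z['k']),z['T'])
for n,uv,h in [('mould',(367,187),.033),('post',(286,174),.046),('pan',(285,235),.042),('amber',(353,200),.183),('blue',(398,199),.144),('pad',(197,212),.003)]:
    print(n,onz(c,[uv],h).round(3))
P=cloud(z['d'],c)
for n,uv in [('bench',(250,190)),('pan',(285,232)),('amber',(353,200)),('blue',(398,199)),('pad',(197,212))]: print(n,P[uv[1],uv[0]].round(3))
E
```

```text
mould [[ 0.541 -0.082  0.033]]
post [[0.586 0.119 0.046]]
pan [[0.434 0.13  0.042]]
amber [[ 0.478 -0.029  0.183]]
blue [[ 0.481 -0.133  0.144]]
pad [[0.515 0.356 0.003]]
bench [0.563 0.218 0.   ]
pan [0.441 0.13  0.038]
amber [ 0.478 -0.029  0.184]
blue [ 0.481 -0.133  0.144]
pad [0.515 0.357 0.001]
```

View pics/top_crop.png

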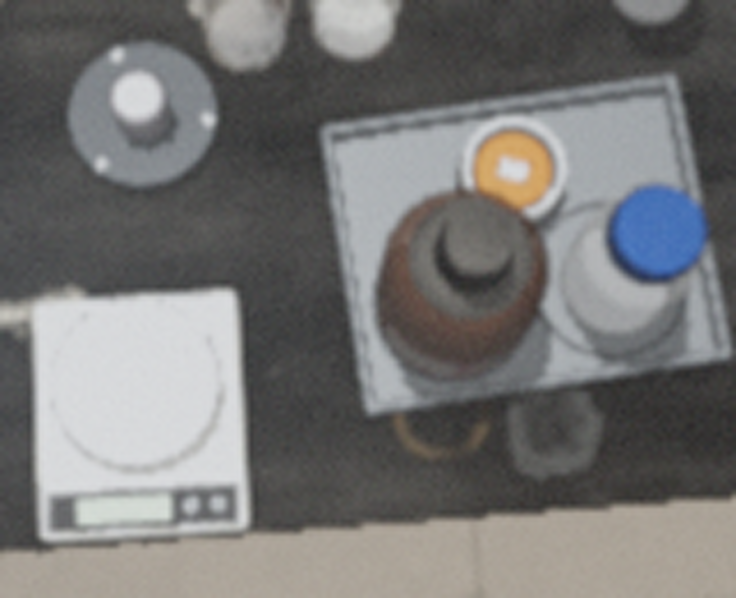

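Read from the crop, the tray corners are (321,127), (675,74), (732,355) and (368,415). The mould ring is at (514,169), amber cap (478,240), blue cap (658,231), post top (138,97) and pan (136,385).

```bash
cat >> h.py <<'E'
def plan(tx,ty,tz,yaw=None):
    "tool-axis shift (0.1 m) and z turn (180 deg) to a target from the measured pose"
    o=env.get_obs(); p=o['tool_pos']; r=o['tool_rot']
    d=R.from_euler('xyz',r,degrees=True).as_matrix().T@(np.array([tx,ty,tz])-p)/.1
    t=R.from_euler('xyz',r,degrees=True).inv()*R.from_euler('xyz',[180,0,r[2] if yaw is None else yaw],degrees=True)
    print('t',round(o['time_s'],2),'at',p.round(4),r.round(2),'w',round(o['grip_width'],4),'F',o['force'].round(1),'gf',round(o['grasp_force'],1)); print('shift',d.round(3),'turn',(t.as_rotvec()/np.pi).round(4))
E
python3 - <<'E'
from h import *
z=np.load('pics/top.npz'); c=(z['K'],float(z['k']),z['T'])
f=lambda l:(np.array(l,float)+.5)/4.6-.5+[255,150]
t=onz(c,f([(321,127),(675,74),(732,355),(368,415)]),.015)[:,:2]
print(t.round(3)); 
for i in range(4): print(np.linalg.norm(t[i]-t[(i+1)%4]).round(3))
ctr=t.mean(0); e=(t[0]-t[1])+(t[3]-t[2]); ya=np.degrees(np.arctan2(-e[0],e[1])); print('tray',ctr,ya)
Rz=R.from_euler('z',ya,degrees=True).as_matrix()[:2,:2]
for q in [(-.027,.045),(-.027,-.045),(.037,0)]: print(q,(ctr+Rz@q).round(4))
for n,uv,h in [('mould',(514,169),.033),('post',(138,97),.046),('pan',(136,385),.042),('amber',(478,240),.183),('blue',(658,231),.144)]: print(n,onz(c,f([uv]),h)[0].round(4))
pd=onz(c,[(153,192),(236,178),(243,232),(160,248)],.003)[:,:2];print(pd.round(3),pd.mean(0).round(3), [np.linalg.norm(pd[i]-pd[(i+1)%4]).round(3) for i in range(4)])
e=(pd[0]-pd[1])+(pd[3]-pd[2]); print('padyaw',np.degrees(np.arctan2(-e[0],e[1])))
plan(.45,-.07,.31,90+ya)
E
```

```text
[[ 0.579  0.022]
 [ 0.595 -0.18 ]
 [ 0.433 -0.192]
 [ 0.416  0.009]]
0.203
0.162
0.202
0.163
tray [ 0.50583031 -0.08494563] 4.7901484544306445
(-0.027, 0.045) [ 0.4752 -0.0424]
(-0.027, -0.045) [ 0.4827 -0.132 ]
(0.037, 0) [ 0.5427 -0.0819]
mould [ 0.5423 -0.0805  0.033 ]
post [0.5946 0.1215 0.046 ]
pan [0.4378 0.1317 0.042 ]
amber [ 0.4735 -0.0399  0.183 ]
blue [ 0.4794 -0.1316  0.144 ]
[[0.577 0.473]
 [0.597 0.253]
 [0.454 0.239]
 [0.428 0.453]] [0.514 0.355] [np.float64(0.222), np.float64(0.144), np.float64(0.216), np.float64(0.15)]
padyaw 6.15874537273397
t 0.1 at [ 0.1986 -0.6184  0.2356] [-1.799e+02  1.000e-02  1.781e+01] w 0.0871 F [ 0.4  1.5 -0.3] gf 0.0
shift [ 4.071 -4.454 -0.737] turn [-5.000e-04 -3.000e-04 -4.277e-01]
```

>>> jog_arm(
  motion=[
    [[0,0,-0.3,0,0,-0.04,0],[0,0,-0.6,0,0,-0.08,0],[0,0,-0.74,0,0,-0.12,0],[0,0,-0.74,0,0,-0.16,0],[0,0,-0.74,0,0,-0.2,0]],
  ],
)

```text
time_s: 0.6
tool_pos: [0.1988, -0.619, 0.3109]
tool_rot: [180.0, 0.0, 54.1]
force: [-0.2, -0.2, 0.3]
grip_width: 0.0872
grasp_force: 0.0
```

>>> jog_arm(
  motion=[
    [[0,0,0,0,0,-0.045,0],[0,0,0,0,0,-0.09,0],[0,0,0,0,0,-0.135,0],[0,0,0,0,0,-0.18,0],[0,0,0,0,0,-0.228,0]],
  ],
)

```text
time_s: 1.1
tool_pos: [0.1987, -0.6187, 0.3099]
tool_rot: [-180.0, -0.1, 95.1]
force: [0.2, 0.3, -0.1]
grip_width: 0.0868
grasp_force: 0.0
```

>>> jog_arm(
  motion=[
    [[0.3,0.16,0,0,0,0,0],[0.6,0.33,0,0,0,0,0],[0.88,0.49,0,0,0,0,0]],
  ],
)

```text
time_s: 1.4
tool_pos: [0.2406, -0.5256, 0.3098]
tool_rot: [-180.0, -0.1, 94.8]
force: [0.1, -0.1, -0.0]
grip_width: 0.0872
grasp_force: 0.0
```

>>> jog_arm(
  motion=[
    [[0.3,0.16,0,0,0,0,0],[0.6,0.33,0,0,0,0,0],[0.88,0.49,0,0,0,0,0]],
  ],
)

```text
time_s: 1.7
tool_pos: [0.2821, -0.4336, 0.3101]
tool_rot: [-180.0, -0.0, 94.8]
force: [0.6, 0.4, 0.0]
grip_width: 0.0872
grasp_force: 0.0
```

>>> jog_arm(
  motion=[
    [[0.3,0.16,0,0,0,0,0],[0.6,0.33,0,0,0,0,0],[0.88,0.49,0,0,0,0,0]],
  ],
)

```text
time_s: 2.0
tool_pos: [0.3235, -0.3418, 0.3102]
tool_rot: [-180.0, -0.0, 94.8]
force: [0.4, -0.3, 0.7]
grip_width: 0.0867
grasp_force: 0.0
```

>>> jog_arm(
  motion=[
    [[0.3,0.16,0,0,0,0,0],[0.6,0.33,0,0,0,0,0],[0.88,0.49,0,0,0,0,0]],
  ],
)

```text
time_s: 2.3
tool_pos: [0.3649, -0.25, 0.3102]
tool_rot: [-180.0, -0.0, 94.8]
force: [1.0, 1.1, 0.5]
grip_width: 0.0874
grasp_force: 0.0
```

>>> jog_arm(
  motion=[
    [[0.3,0.16,0,0,0,0,0],[0.6,0.33,0,0,0,0,0],[0.88,0.49,0,0,0,0,0],[0.88,0.49,0,0,0,0,0]],
  ],
)

```text
time_s: 2.7
tool_pos: [0.4078, -0.155, 0.3106]
tool_rot: [180.0, -0.0, 95.3]
force: [-0.2, -0.0, -0.8]
grip_width: 0.0869
grasp_force: 0.0
```

>>> jog_arm(
  motion=[
    [[0.3,0.16,0,0,0,0,0],[0.6,0.33,0,0,0,0,0],[0.81,0.49,0,0,0,0,0],[0.81,0.49,0,0,0,0,0]],
  ],
)

```text
time_s: 3.1
tool_pos: [0.4492, -0.0718, 0.3105]
tool_rot: [180.0, -0.1, 95.1]
force: [-0.6, 1.1, -0.2]
grip_width: 0.0866
grasp_force: 0.0
```

```bash
python3 - <<'E'
from h import *
p,d,c=grab('wrist','w1'); P=cloud(d,c); np.save('pics/w1P.npy',P)
hsv=cv2.cvtColor(p,cv2.COLOR_RGB2HSV)
# cap tops by height slices
for n,lo,hi in [('amber',.178,.19),('blue',.138,.15)]:
    m=(P[...,2]>lo)&(P[...,2]<hi)&(d>0)
    if n=='blue': m&=(hsv[...,0]>95)&(hsv[...,0]<130)&(hsv[...,1]>120)
    q=P[m]; print(n,m.sum(), q[:,:2].min(0).round(4),q[:,:2].max(0).round(4),((q[:,:2].min(0)+q[:,:2].max(0))/2).round(4),np.median(q[:,2]).round(4))
plan(.45,-.07,.31)
E
```

```text
amber 947 [ 0.4557 -0.0538] [ 0.4873 -0.0221] [ 0.4715 -0.0379] 0.1824
blue 907 [ 0.4551 -0.1402] [ 0.501  -0.1063] [ 0.4781 -0.1232] 0.1435
t 3.15 at [ 0.4483 -0.0742  0.3103] [-179.97    0.     94.98] w 0.0871 F [-0.3 -1.3 -0.3] gf 0.0
shift [0.041 0.021 0.003] turn [-0.0002  0.     -0.    ]
```

View pics/w1.png

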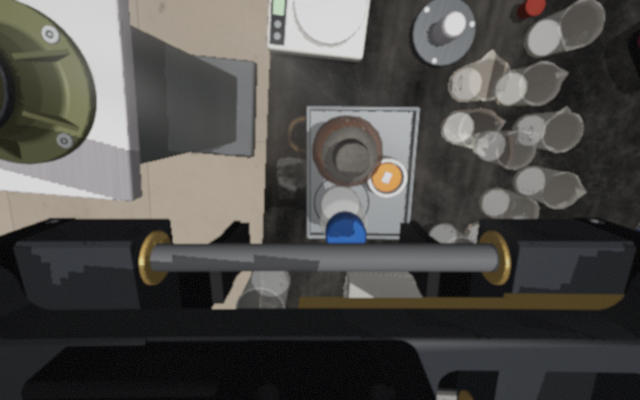

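The wrist view shows the amber cap at (352,160), the mould at (388,177), and the blue cap at (346,230), partly hidden by the gripper. The amber cap measures (0.4715, -0.038, 0.182), which agrees with the top view to within 2 mm.

>>> jog_arm(
  motion=[
    [[0.17,0.14,0,0,0,0,0],[0.33,0.27,0,0,0,0,0],[0.33,0.27,0.3,0,0,0,0],[0.33,0.27,0.6,0,0,0,0],[0.33,0.27,0.8,0,0,0,0]],
  ],
)

```text
time_s: 3.65
tool_pos: [0.4708, -0.042, 0.2283]
tool_rot: [-179.8, 0.0, 94.7]
force: [-0.5, -0.7, -0.0]
grip_width: 0.0868
grasp_force: 0.0
```

>>> jog_arm(
  motion=[
    [[0,0,0.2,0,0,0,0],[0,0,0.4,0,0,0,0],[0,0,0.55,0,0,0,0],[0,0,0.65,0,0,0,0],[0,0,0.65,0,0,0,0]],
  ],
)

```text
time_s: 4.15
tool_pos: [0.4709, -0.0412, 0.1641]
tool_rot: [-179.8, -0.0, 94.7]
force: [0.9, -0.6, 0.1]
grip_width: 0.0869
grasp_force: 0.0
```

```bash
python3 - <<'E'
from h import *
plan(.4725,-.039,.163,95)
p,d,c=grab('top','t2'); cv2.imwrite('pics/t2c.png',cv2.resize(p[130:270,300:440],None,fx=4,fy=4))
E
```

```text
t 4.15 at [ 0.4709 -0.0412  0.1641] [-1.7983e+02 -4.0000e-02  9.4700e+01] w 0.0869 F [ 0.9 -0.6  0.1] gf 0.0
shift [0.021 0.017 0.011] turn [-0.0009 -0.0002 -0.0017]
```

>>> jog_arm(
  motion=[
    [[0.02,0.015,0.01,0,0,0,0],[0.02,0.015,0.01,0,0,0,0.3],[0.02,0.015,0.01,0,0,0,0.5],[0.02,0.015,0.01,0,0,0,0.7],[0.02,0.015,0.01,0,0,0,1]],
  ],
  grip_force=35,
)

```text
time_s: 4.7
tool_pos: [0.4737, -0.0379, 0.1647]
tool_rot: [180.0, 0.0, 94.8]
force: [-1.0, 0.6, -0.1]
grip_width: 0.0629
grasp_force: 0.0
```

>>> jog_arm(
  motion=[
    [[0,0,0,0,0,0,1],[0,0,0,0,0,0,1],[0,0,0,0,0,0,1],[0,0,0,0,0,0,1],[0,0,0,0,0,0,1]],
  ],
)

```text
time_s: 5.2
tool_pos: [0.4734, -0.0379, 0.1645]
tool_rot: [-180.0, 0.0, 94.8]
force: [-0.7, -0.6, 0.6]
grip_width: 0.0347
grasp_force: 35.0
```

>>> jog_arm(
  motion=[
    [[0,0,-0.05,0,0,0,1],[0,0,-0.1,0,0,0,1],[0,0,-0.15,0,0,0,1],[0,0,-0.2,0,0,0,1]],
  ],
)

```text
time_s: 5.6
tool_pos: [0.4735, -0.0378, 0.1849]
tool_rot: [-180.0, 0.0, 94.8]
force: [0.0, 0.7, -2.6]
grip_width: 0.0348
grasp_force: 35.0
```

```bash
python3 - <<'E'
from h import *
plan(.5085,.409,.29,96)
E
```

```text
t 5.6 at [ 0.4735 -0.0378  0.1849] [-179.99    0.     94.81] w 0.0348 F [ 0.   0.7 -2.6] gf 35.0
shift [ 4.423  0.723 -1.052] turn [-0.      0.     -0.0066]
```

```bash
python3 - <<'E'
from h import *
p,d,c=grab('scene','s3'); q,d,c=grab('wrist','w3')
a=cv2.resize(p[140:240,290:400],(440,400)); b=cv2.resize(q[60:260,250:450],(400,400))
cv2.imwrite('pics/s3c.png',np.hstack([a,b])[:,:,::-1]); print(env.get_obs()['force'])
E
```

```text
[-0.44115855 -0.91092764 -4.64996938]
```

View pics/s3c.png

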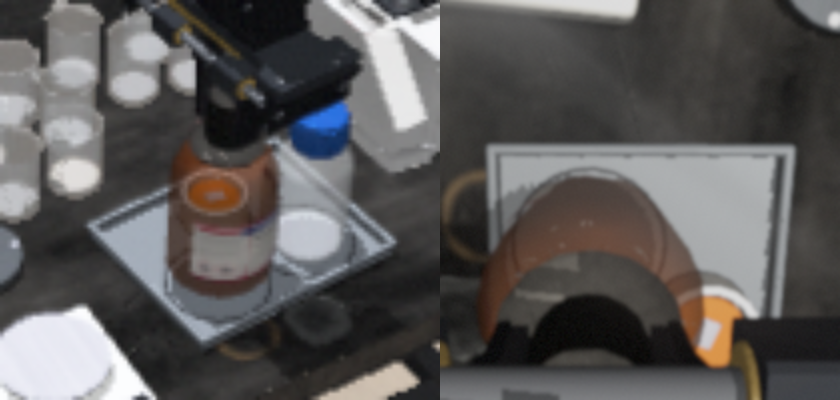

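The combined crop shows the bottle clear of the tray, upright in the jaws, with nothing tipped. Next I carry it to the pad.

>>> jog_arm(
  motion=[
    [[0,0,-0.15,0,0,0,1],[0,0,-0.4,0,0,0,1],[0,0,-0.65,0,0,0,1],[0,0,-0.85,0,0,0,1],[0,0,-0.9,0,0,0,1]],
  ],
)

```text
time_s: 6.2
tool_pos: [0.4748, -0.0378, 0.2766]
tool_rot: [179.8, 0.1, 94.8]
force: [-0.2, 1.1, -2.7]
grip_width: 0.035
grasp_force: 35.0
```

>>> jog_arm(
  motion=[
    [[0.12,0.02,0,0,0,0,1],[0.3,0.05,0,0,0,0,1],[0.5,0.08,0,0,0,0,1],[0.7,0.12,0,0,0,0,1],[0.9,0.15,0,0,0,0,1]],
  ],
)

```text
time_s: 6.7
tool_pos: [0.48, 0.055, 0.2729]
tool_rot: [-179.9, -0.0, 94.8]
force: [-0.1, 1.0, -3.4]
grip_width: 0.035
grasp_force: 35.0
```

>>> jog_arm(
  motion=[
    [[0.2,0.03,0,0,0,0,1],[0.4,0.06,0,0,0,0,1],[0.6,0.09,0,0,0,0,1],[0.8,0.12,0,0,0,0,1],[1.0,0.16,0,0,0,0,1]],
  ],
)

```text
time_s: 7.2
tool_pos: [0.4873, 0.1557, 0.273]
tool_rot: [-179.9, -0.0, 94.9]
force: [-0.2, 0.6, -4.5]
grip_width: 0.0348
grasp_force: 35.0
```

>>> jog_arm(
  motion=[
    [[0.2,0.03,0,0,0,0,1],[0.4,0.06,0,0,0,0,1],[0.6,0.09,0,0,0,0,1],[0.8,0.12,0,0,0,0,1],[1.0,0.16,0,0,0,0,1]],
  ],
)

```text
time_s: 7.7
tool_pos: [0.4948, 0.2565, 0.2728]
tool_rot: [-179.8, 0.0, 94.9]
force: [0.1, -0.2, -3.6]
grip_width: 0.0347
grasp_force: 35.0
```

>>> jog_arm(
  motion=[
    [[0.2,0.03,0,0,0,0,1],[0.4,0.06,0,0,0,0,1],[0.6,0.09,0,0,0,0,1],[0.8,0.12,0,0,0,0,1],[1.0,0.16,0,0,0,0,1]],
  ],
)

```text
time_s: 8.2
tool_pos: [0.5023, 0.3574, 0.2726]
tool_rot: [-179.8, 0.0, 94.9]
force: [0.5, 0.5, -3.8]
grip_width: 0.0353
grasp_force: 35.0
```

>>> jog_arm(
  motion=[
    [[0.2,0.03,0,0,0,0,1],[0.36,0.06,0,0,0,0,1],[0.48,0.08,0,0,0,0,1],[0.53,0.1,0,0,0,0,1],[0.53,0.1,0,0,0,0,1]],
  ],
)

```text
time_s: 8.7
tool_pos: [0.5082, 0.4107, 0.2731]
tool_rot: [-179.9, 0.0, 94.9]
force: [-0.4, -1.0, -4.0]
grip_width: 0.0351
grasp_force: 35.0
```

```bash
python3 - <<'E'
from h import *
plan(.509,.41,.165,95)
E
```

```text
t 8.7 at [0.5082 0.4107 0.2731] [-179.87    0.     94.91] w 0.0351 F [-0.4 -1.  -4. ] gf 35.0
shift [-0.007  0.01   1.081] turn [-0.0007  0.     -0.0005]
```

>>> jog_arm(
  motion=[
    [[0,0,0.2,0,0,0,1],[0,0,0.45,0,0,0,1],[0,0,0.7,0,0,0,1],[0,0,0.9,0,0,0,1],[0,0,1.0,0,0,0,1]],
  ],
)

```text
time_s: 9.2
tool_pos: [0.5089, 0.4076, 0.1719]
tool_rot: [-179.8, 0.2, 94.7]
force: [0.3, 0.0, -3.8]
grip_width: 0.0348
grasp_force: 35.0
```

>>> jog_arm(
  motion=[
    [[0,0,0.02,0,0,0,1],[0,0,0.04,0,0,0,1],[0,0,0.06,0,0,0,1],[0,0,0.06,0,0,0,1]],
  ],
)

```text
time_s: 9.6
tool_pos: [0.5095, 0.41, 0.1692]
tool_rot: [179.9, -0.0, 94.8]
force: [-0.1, 0.8, -4.0]
grip_width: 0.0351
grasp_force: 35.0
```

```bash
python3 - <<'E'
from h import *
plan(.509,.41,.1645,95)
E
```

```text
t 9.6 at [0.5095 0.41   0.1692] [ 1.7995e+02 -2.0000e-02  9.4800e+01] w 0.0351 F [-0.1  0.8 -4. ] gf 35.0
shift [ 0.    -0.005  0.047] turn [ 0.0003 -0.0001 -0.0011]
```

>>> jog_arm(
  motion=[
    [[0,0,0.015,0,0,0,1],[0,0,0.03,0,0,0,1],[0,0,0.04,0,0,0,1],[0,0,0.04,0,0,0,1]],
  ],
)

```text
time_s: 10.0
tool_pos: [0.5093, 0.4098, 0.1647]
tool_rot: [180.0, 0.0, 94.8]
force: [-0.1, 0.7, -2.0]
grip_width: 0.0353
grasp_force: 35.0
```

>>> jog_arm(
  motion=[
    [[0,0,0.01,0,0,0,1],[0,0,0.01,0,0,0,1]],
  ],
)

```text
time_s: 10.2
tool_pos: [0.5093, 0.4102, 0.1647]
tool_rot: [179.9, -0.0, 94.8]
force: [-0.7, -1.4, 4.1]
grip_width: 0.0349
grasp_force: 35.0
```

>>> jog_arm(
  motion=[
    [[0,0,0,0,0,0,0.5],[0,0,0,0,0,0,0.3],[0,0,0,0,0,0,0],[0,0,0,0,0,0,0],[0,0,0,0,0,0,0]],
  ],
)

```text
time_s: 10.7
tool_pos: [0.5093, 0.4097, 0.1633]
tool_rot: [-180.0, 0.0, 94.8]
force: [-0.6, -0.1, -0.8]
grip_width: 0.0671
grasp_force: 0.0
```

>>> jog_arm(
  motion=[
    [[0,0,-0.1,0,0,0,0],[0,0,-0.3,0,0,0,0],[0,0,-0.6,0,0,0,0],[0,0,-0.9,0,0,0,0],[0,0,-1.0,0,0,0,0]],
  ],
)

```text
time_s: 11.2
tool_pos: [0.5098, 0.4112, 0.2677]
tool_rot: [179.8, -0.2, 94.8]
force: [0.8, 0.5, -0.6]
grip_width: 0.0867
grasp_force: 0.0
```

>>> jog_arm(
  motion=[
    [[-0.3,-0.04,0,0,0,0,0],[-0.65,-0.08,0,0,0,0,0],[-1.0,-0.12,0,0,0,0,0]],
  ],
)

```text
time_s: 11.5
tool_pos: [0.5051, 0.3083, 0.2631]
tool_rot: [-180.0, 0.0, 94.9]
force: [0.7, -0.3, -0.3]
grip_width: 0.0868
grasp_force: 0.0
```

>>> jog_arm(
  motion=[
    [[-0.35,-0.04,0,0,0,0,0],[-0.7,-0.08,0,0,0,0,0],[-1.0,-0.12,0,0,0,0,0]],
  ],
)

```text
time_s: 11.8
tool_pos: [0.5019, 0.2062, 0.263]
tool_rot: [-180.0, 0.1, 94.7]
force: [0.4, -0.9, 0.0]
grip_width: 0.0872
grasp_force: 0.0
```

>>> jog_arm(
  motion=[
    [[-0.35,-0.04,0,0,0,0,0],[-0.7,-0.08,0,0,0,0,0],[-1.0,-0.12,0,0,0,0,0]],
  ],
)

```text
time_s: 12.1
tool_pos: [0.4982, 0.1057, 0.2632]
tool_rot: [-180.0, 0.1, 94.7]
force: [1.6, 0.8, 1.3]
grip_width: 0.0873
grasp_force: 0.0
```

>>> jog_arm(
  motion=[
    [[-0.35,-0.04,0,0,0,0,0],[-0.7,-0.08,0,0,0,0,0],[-1.0,-0.12,0,0,0,0,0]],
  ],
)

```text
time_s: 12.4
tool_pos: [0.4944, 0.005, 0.2634]
tool_rot: [-180.0, 0.1, 94.7]
force: [0.9, 0.3, 0.2]
grip_width: 0.0872
grasp_force: 0.0
```

>>> jog_arm(
  motion=[
    [[-0.35,-0.02,0,0,0,0,0],[-0.7,-0.04,0,0,0,0,0],[-1.0,-0.06,0,0,0,0,0],[-1.0,-0.06,0,0,0,0,0],[-1.0,-0.06,0,0,0,0,0]],
  ],
)

```text
time_s: 12.9
tool_pos: [0.497, -0.0932, 0.2632]
tool_rot: [-180.0, -0.1, 94.7]
force: [0.5, 0.3, 0.3]
grip_width: 0.087
grasp_force: 0.0
```

```bash
python3 - <<'E'
from h import *
p,d,c=grab('wrist','w4'); P=cloud(d,c)
hsv=cv2.cvtColor(p,cv2.COLOR_RGB2HSV)
m=(P[...,2]>.141)&(P[...,2]<.15)&(hsv[...,0]>95)&(hsv[...,0]<130)&(hsv[...,1]>120)
q=P[m][:,:2]; print(m.sum(),q.min(0),q.max(0),(q.min(0)+q.max(0))/2, cv2.minEnclosingCircle(q.astype(np.float32)))
plan(.479,-.1315,.133,95)
E
```

```text
1363 [ 0.45596148 -0.14324271] [ 0.50038982 -0.10711872] [ 0.47817565 -0.12518071] ((0.478142112493515, -0.129361093044281), 0.022904932498931885)
t 12.95 at [ 0.4972 -0.092   0.2634] [-1.7999e+02 -4.0000e-02  9.4850e+01] w 0.0873 F [0.2 0.2 0.2] gf 0.0
shift [-0.379 -0.215  1.304] turn [-0.0001 -0.0002 -0.0008]
```

View pics/w4.png

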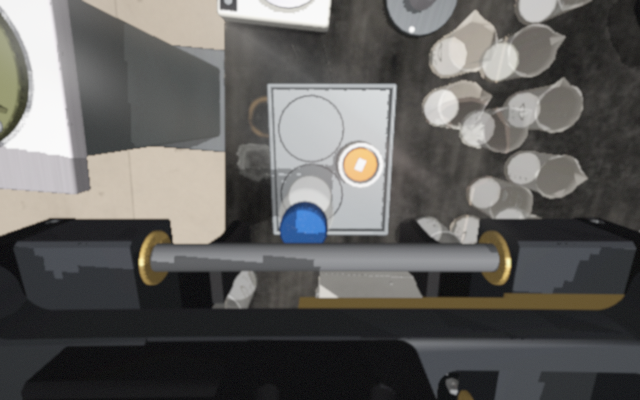

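The wrist view shows the empty amber ring at (311,128), the mould at (360,164) and the blue cap at (304,224).

>>> jog_arm(
  motion=[
    [[-0.2,-0.1,0,0,0,0,0],[-0.37,-0.22,0.1,0,0,0,0],[-0.37,-0.22,0.4,0,0,0,0],[-0.37,-0.22,0.7,0,0,0,0],[-0.37,-0.22,0.9,0,0,0,0]],
  ],
)

```text
time_s: 13.45
tool_pos: [0.4778, -0.1299, 0.1719]
tool_rot: [-179.9, -0.0, 94.9]
force: [-1.0, 1.1, -0.3]
grip_width: 0.087
grasp_force: 0.0
```

>>> jog_arm(
  motion=[
    [[0,0,0.15,0,0,0,0],[0,0,0.3,0,0,0,0],[0,0,0.38,0,0,0,0],[0,0,0.38,0,0,0,0]],
  ],
)

```text
time_s: 13.85
tool_pos: [0.4781, -0.1312, 0.1348]
tool_rot: [-179.9, -0.1, 94.8]
force: [0.3, 0.2, -0.7]
grip_width: 0.0869
grasp_force: 0.0
```

```bash
python3 - <<'E'
from h import *
plan(.4783,-.131,.133,95)
z=np.load('pics/w4.npz'); c=(z['K'],float(z['k']),z['T'])
print('ring',onz(c,[(311,128)],.003),'mould',onz(c,[(360,164)],.033), 'tray c',onz(c,[(268,84),(396,84),(388,236),(272,234)],.015))
p=z['p']; hs=cv2.cvtColor(p,cv2.COLOR_RGB2HSV); m=((hs[...,0]>8)&(hs[...,0]<22)&(hs[...,1]>140)).astype(np.uint8)
m[:, :320]=0; m[:130]=0; m[200:]=0; v,u=np.nonzero(m); print('puck',m.sum(),onz(c,[((u.min()+u.max())/2,(v.min()+v.max())/2)],.027),u.min(),u.max(),v.min(),v.max())
E
```

```text
t 13.85 at [ 0.4781 -0.1312  0.1348] [-1.7993e+02 -5.0000e-02  9.4850e+01] w 0.0869 F [ 0.3  0.2 -0.7] gf 0.0
shift [0.002 0.002 0.018] turn [-0.0004 -0.0003 -0.0008]
ring [[ 0.47323911 -0.03789659  0.003     ]] mould [[ 0.54027931 -0.07664427  0.033     ]] tray c [[ 0.41613872  0.01162043  0.015     ]
 [ 0.57623527  0.02481463  0.015     ]
 [ 0.5940123  -0.17851885  0.015     ]
 [ 0.4288829  -0.18918322  0.015     ]]Traceback (most recent call last):
  File "<stdin>", line 6, in <module>
    return umr_minimum(a, axis, None, out, keepdims, initial, where)
ValueError: zero-size array to reduction operation minimum which has no identity
```

>>> jog_arm(
  motion=[
    [[0,0,0.02,0,0,0,0.3],[0,0,0.02,0,0,0,0.5],[0,0,0.02,0,0,0,0.7],[0,0,0.02,0,0,0,1],[0,0,0.02,0,0,0,1]],
  ],
  grip_force=35,
)

```text
time_s: 14.35
tool_pos: [0.4786, -0.1319, 0.1338]
tool_rot: [180.0, 0.0, 94.8]
force: [-0.7, 0.8, 0.9]
grip_width: 0.0554
grasp_force: 0.0
```

>>> jog_arm(
  motion=[
    [[0,0,0,0,0,0,1],[0,0,0,0,0,0,1],[0,0,0,0,0,0,1]],
  ],
)

```text
time_s: 14.65
tool_pos: [0.4788, -0.1318, 0.1337]
tool_rot: [180.0, 0.0, 94.8]
force: [1.4, 0.5, 0.8]
grip_width: 0.0455
grasp_force: 35.0
```

>>> jog_arm(
  motion=[
    [[0,0,-0.1,0,0,0,1],[0,0,-0.3,0,0,0,1],[0,0,-0.55,0,0,0,1],[0,0,-0.8,0,0,0,1],[0,0,-1.0,0,0,0,1]],
  ],
)

```text
time_s: 15.15
tool_pos: [0.4782, -0.1315, 0.2349]
tool_rot: [-180.0, 0.0, 94.8]
force: [0.1, -0.5, -3.6]
grip_width: 0.0453
grasp_force: 35.0
```

```bash
python3 - <<'E'
from h import *
plan(.519,.305,.235,95)
E
```

```text
t 15.15 at [ 0.4782 -0.1315  0.2349] [-1.7998e+02  2.0000e-02  9.4820e+01] w 0.0453 F [ 0.1 -0.5 -3.6] gf 35.0
shift [ 4.316e+00  7.740e-01 -3.000e-03] turn [-0.0001  0.0001 -0.001 ]
```

>>> jog_arm(
  motion=[
    [[0.12,0.02,0,0,0,0,1],[0.3,0.05,0,0,0,0,1],[0.5,0.09,0,0,0,0,1],[0.7,0.13,0,0,0,0,1],[0.9,0.16,0,0,0,0,1]],
  ],
)

```text
time_s: 15.65
tool_pos: [0.4858, -0.0386, 0.2321]
tool_rot: [-179.9, -0.1, 94.9]
force: [-0.4, 0.2, -3.8]
grip_width: 0.045
grasp_force: 35.0
```

>>> jog_arm(
  motion=[
    [[0.2,0.035,0,0,0,0,1],[0.4,0.07,0,0,0,0,1],[0.6,0.1,0,0,0,0,1],[0.8,0.14,0,0,0,0,1],[1.0,0.18,0,0,0,0,1]],
  ],
)

```text
time_s: 16.15
tool_pos: [0.495, 0.0622, 0.2321]
tool_rot: [-179.9, -0.0, 94.9]
force: [-0.1, -0.1, -3.0]
grip_width: 0.045
grasp_force: 35.0
```

>>> jog_arm(
  motion=[
    [[0.2,0.035,0,0,0,0,1],[0.4,0.07,0,0,0,0,1],[0.6,0.1,0,0,0,0,1],[0.8,0.14,0,0,0,0,1],[1.0,0.18,0,0,0,0,1]],
  ],
)

```text
time_s: 16.65
tool_pos: [0.5045, 0.1631, 0.2321]
tool_rot: [-179.9, 0.0, 94.9]
force: [1.8, -0.8, -3.8]
grip_width: 0.045
grasp_force: 35.0
```

>>> jog_arm(
  motion=[
    [[0.2,0.035,0,0,0,0,1],[0.4,0.07,0,0,0,0,1],[0.6,0.1,0,0,0,0,1],[0.8,0.14,0,0,0,0,1],[1.0,0.18,0,0,0,0,1]],
  ],
)

```text
time_s: 17.15
tool_pos: [0.514, 0.264, 0.2319]
tool_rot: [-179.8, 0.0, 94.9]
force: [0.8, 0.4, -3.5]
grip_width: 0.0452
grasp_force: 35.0
```

>>> jog_arm(
  motion=[
    [[0.16,0.03,0,0,0,0,1],[0.3,0.05,0,0,0,0,1],[0.4,0.07,0,0,0,0,1],[0.42,0.07,0,0,0,0,1],[0.42,0.07,0,0,0,0,1]],
  ],
)

```text
time_s: 17.65
tool_pos: [0.5184, 0.3053, 0.2329]
tool_rot: [-179.9, 0.0, 94.9]
force: [0.9, -0.1, -3.6]
grip_width: 0.0453
grasp_force: 35.0
```

>>> jog_arm(
  motion=[
    [[0,0,0.2,0,0,0,1],[0,0,0.45,0,0,0,1],[0,0,0.7,0,0,0,1],[0,0,0.85,0,0,0,1],[0,0,0.95,0,0,0,1]],
  ],
)

```text
time_s: 18.15
tool_pos: [0.5189, 0.3038, 0.1372]
tool_rot: [-179.9, 0.1, 94.7]
force: [0.3, 0.3, -3.6]
grip_width: 0.045
grasp_force: 35.0
```

>>> jog_arm(
  motion=[
    [[0,0,0.01,0,0,0,1],[0,0,0.02,0,0,0,1],[0,0,0.02,0,0,0,1]],
  ],
)

```text
time_s: 18.45
tool_pos: [0.5195, 0.3057, 0.1376]
tool_rot: [179.9, -0.0, 94.8]
force: [-0.6, -0.1, -3.5]
grip_width: 0.0451
grasp_force: 35.0
```

Still about 4 mm above the pad.

>>> jog_arm(
  motion=[
    [[0,0,0.015,0,0,0,1],[0,0,0.03,0,0,0,1],[0,0,0.04,0,0,0,1],[0,0,0.045,0,0,0,1],[0,0,0.045,0,0,0,1]],
  ],
)

```text
time_s: 18.95
tool_pos: [0.5196, 0.3057, 0.1337]
tool_rot: [179.9, -0.0, 94.8]
force: [-1.7, -1.3, 4.6]
grip_width: 0.045
grasp_force: 35.0
```

>>> jog_arm(
  motion=[
    [[0,0,0,0,0,0,0.5],[0,0,0,0,0,0,0.3],[0,0,0,0,0,0,0],[0,0,0,0,0,0,0],[0,0,0,0,0,0,0]],
  ],
)

```text
time_s: 19.45
tool_pos: [0.519, 0.3052, 0.1319]
tool_rot: [-180.0, 0.0, 94.8]
force: [0.3, 0.1, -0.1]
grip_width: 0.0696
grasp_force: 0.0
```

>>> jog_arm(
  motion=[
    [[0,0,-0.1,0,0,0,0],[0,0,-0.3,0,0,0,0],[0,0,-0.6,0,0,0,0],[0,0,-0.9,0,0,0,0],[0,0,-1.0,0,0,0,0]],
  ],
)

```text
time_s: 19.95
tool_pos: [0.52, 0.3066, 0.2359]
tool_rot: [179.7, -0.1, 94.8]
force: [-0.1, 0.6, -0.8]
grip_width: 0.0869
grasp_force: 0.0
```

```bash
python3 - <<'E'
from h import *
plan(.594,.08,.30,5)
E
```

```text
t 19.95 at [0.52   0.3066 0.2359] [ 1.7973e+02 -1.3000e-01  9.4820e+01] w 0.0869 F [-0.1  0.6 -0.8] gf 0.0
shift [-2.319  0.55  -0.644] turn [ 0.0006 -0.0017  0.499 ]
```

>>> jog_arm(
  motion=[
    [[-0.3,0,-0.1,0,0,0,0],[-0.6,0,-0.2,0,0,0,0],[-0.9,0,-0.25,0,0,0,0]],
  ],
)

```text
time_s: 20.25
tool_pos: [0.5266, 0.2149, 0.2576]
tool_rot: [180.0, -0.0, 94.9]
force: [-0.2, -0.0, 0.7]
grip_width: 0.0871
grasp_force: 0.0
```

>>> jog_arm(
  motion=[
    [[-0.3,0,0,0,0,0,0],[-0.6,0,0,0,0,0,0],[-0.9,0,0,0,0,0,0]],
  ],
)

```text
time_s: 20.55
tool_pos: [0.5339, 0.1245, 0.2568]
tool_rot: [-180.0, 0.0, 94.8]
force: [-0.6, -0.2, 0.4]
grip_width: 0.0867
grasp_force: 0.0
```

>>> jog_arm(
  motion=[
    [[0,0,0,0,0,0.04,0],[0,0,0,0,0,0.08,0],[0,0,0,0,0,0.12,0],[0,0,0,0,0,0.16,0],[0,0,0,0,0,0.2,0]],
  ],
)

```text
time_s: 21.05
tool_pos: [0.5338, 0.1257, 0.2567]
tool_rot: [-180.0, 0.0, 58.5]
force: [-0.3, -0.2, -0.3]
grip_width: 0.087
grasp_force: 0.0
```

>>> jog_arm(
  motion=[
    [[0,0,0,0,0,0.04,0],[0,0,0,0,0,0.08,0],[0,0,0,0,0,0.12,0],[0,0,0,0,0,0.16,0],[0,0,0,0,0,0.2,0]],
  ],
)

```text
time_s: 21.55
tool_pos: [0.5338, 0.1258, 0.2567]
tool_rot: [180.0, 0.0, 22.5]
force: [-0.1, 0.2, 0.5]
grip_width: 0.087
grasp_force: 0.0
```

>>> jog_arm(
  motion=[
    [[0,0,0,0,0,0.04,0],[0,0,0,0,0,0.08,0],[0,0,0,0,0,0.1,0],[0,0,0,0,0,0.1,0]],
  ],
)

```text
time_s: 21.95
tool_pos: [0.5338, 0.1258, 0.2567]
tool_rot: [180.0, 0.0, 4.8]
force: [0.3, -0.0, 0.3]
grip_width: 0.087
grasp_force: 0.0
```

```bash
python3 - <<'E'
from h import *
p,d,c=grab('wrist','w5')
plan(.5,-.081,.26,4.8)
E
```

```text
t 22.0 at [0.5339 0.1258 0.2568] [1.7999e+02 3.0000e-02 4.9000e+00] w 0.087 F [0.6 0.3 0.1] gf 0.0
shift [-0.514  2.032 -0.032] turn [0.0001 0.0002 0.0005]
```

View pics/w5.png

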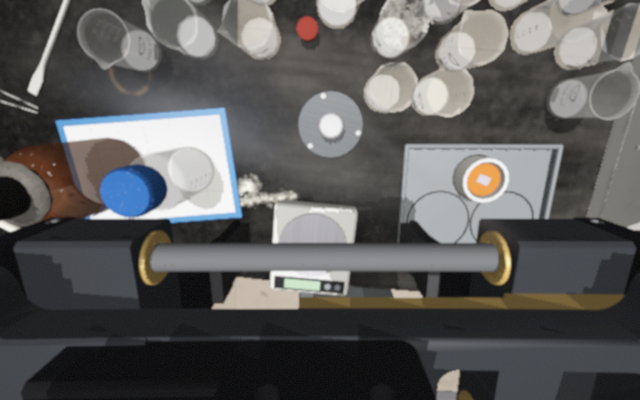

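The wrist view shows both bottles upright on the pad, the post at (331,126), the mould at (481,180) and the pan at about (313,230).

```bash
python3 - <<'E'
from h import *
z=np.load('pics/w5.npz'); p=z['p'];c=(z['K'],float(z['k']),z['T']); P=cloud(z['d'],c); g=cv2.cvtColor(p,cv2.COLOR_RGB2GRAY)
def ell(m,name,zz):
    cs,_=cv2.findContours(m.astype(np.uint8),0,1); k=max(cs,key=cv2.contourArea); w=onz(c,k.reshape(-1,2),zz)[:,:2].astype(np.float32)
    (x,y),r=cv2.minEnclosingCircle(w); e=cv2.fitEllipse(w); print(name,'enc',round(x,4),round(y,4),round(r,4),'ell',np.round(e[0],4),np.round(e[1],4))
def box(u0,u1,v0,v1):
    b=np.zeros(g.shape,bool); b[v0:v1,u0:u1]=1; return b
ell(box(312,350,105,145)&(g>170),'post',.046)
hs=cv2.cvtColor(p,cv2.COLOR_RGB2HSV)
sp=P[120:132,326:337,2]; print('post z',np.median(sp)); 
ell(box(290,370,85,160)&(g>75),'base',.012)
ell(box(450,515,150,210)&(hs[...,1]>100),'puck',.027)
ell(box(450,515,150,210)&((g>190)|(hs[...,1]>100)),'mould',.033)
pm=box(270,355,205,243)&(P[...,2]>.036)&(P[...,2]<.05); q=P[pm]; print('pan',pm.sum(),q.min(0).round(4),q.max(0).round(4))
print('pan by pix', onz(c,[(278,235),(346,235),(313,212)],.042).round(4))
plan(.5,-.081,.26,4.8)
E
```

```text
post enc 0.5933 0.125 0.0145 ell [0.5933 0.125 ] [0.0275 0.0281]
post z 0.046014197558197245
base enc 0.5933 0.1252 0.0688 ell [0.5937 0.1265] [0.1095 0.1172]
puck enc 0.5407 -0.079 0.0217 ell [ 0.5409 -0.0789] [0.0401 0.0423]
mould enc 0.5409 -0.0781 0.0297 ell [ 0.541  -0.0782] [0.0574 0.0577]
pan 1568 [0.4379 0.0911 0.0379] [0.4822 0.179  0.0442]
pan by pix [[0.448  0.1806 0.042 ]
 [0.4555 0.0921 0.042 ]
 [0.4833 0.1374 0.042 ]]
t 22.0 at [0.5339 0.1258 0.2568] [1.7999e+02 3.0000e-02 4.9000e+00] w 0.087 F [0.6 0.3 0.1] gf 0.0
shift [-0.514  2.032 -0.032] turn [0.0001 0.0002 0.0005]
```

>>> jog_arm(
  motion=[
    [[-0.08,0.33,0,0,0,0,0],[-0.16,0.66,0,0,0,0,0],[-0.25,1.0,0,0,0,0,0]],
  ],
)

```text
time_s: 22.3
tool_pos: [0.5172, 0.0234, 0.2569]
tool_rot: [-180.0, 0.0, 5.0]
force: [0.2, 0.1, -1.0]
grip_width: 0.0871
grasp_force: 0.0
```

>>> jog_arm(
  motion=[
    [[-0.08,0.33,0,0,0,0,0],[-0.16,0.66,0,0,0,0,0],[-0.25,1.0,0,0,0,0,0]],
  ],
)

```text
time_s: 22.6
tool_pos: [0.5006, -0.0788, 0.257]
tool_rot: [180.0, -0.0, 4.9]
force: [0.5, -1.0, -0.4]
grip_width: 0.0869
grasp_force: 0.0
```

>>> jog_arm(
  motion=[
    [[0,0,0.35,0,0,0,0],[0,0,0.7,0,0,0,0],[0,0,1.0,0,0,0,0],[0,0,1.0,0,0,0,0],[0,0,1.0,0,0,0,0]],
  ],
)

```text
time_s: 23.1
tool_pos: [0.5011, -0.0774, 0.1574]
tool_rot: [-180.0, 0.0, 4.9]
force: [0.3, 0.1, 0.4]
grip_width: 0.0868
grasp_force: 0.0
```

```bash
cat >> h.py <<'E'
def ell(c,m,name,zz):
    cs,_=cv2.findContours(m.astype(np.uint8),0,1); k=max(cs,key=cv2.contourArea); w=onz(c,k.reshape(-1,2),zz)[:,:2].astype(np.float32)
    (x,y),r=cv2.minEnclosingCircle(w); e=cv2.fitEllipse(w); q=k.reshape(-1,2); print(name,q.min(0),q.max(0),'enc',round(x,4),round(y,4),round(r,4),'ell',np.round(e[0],4),np.round(e[1],4))
E
python3 - <<'E'
from h import *
p,d,c=grab('wrist','w6'); g=cv2.cvtColor(p,cv2.COLOR_RGB2GRAY); hs=cv2.cvtColor(p,cv2.COLOR_RGB2HSV)
b=np.zeros(g.shape,bool); u,v=np.array([324,0]),0
b[20:240,200:450]=1
m=b&(hs[...,1]>100)&(hs[...,0]<25); ell(c,m,'puck',.027)
ell(c,b&((g>190)|m),'mould',.033)
plan(.541,-.0785,.06,4.8)
E
```

```text
puck [309 126] [353 170] enc 0.5407 -0.0784 0.0212 ell [ 0.5408 -0.0784] [0.0406 0.0408]
mould [234 109] [427 220] enc 0.5248 -0.0788 0.0986 ell [ 0.5386 -0.0623] [0.0888 0.195 ]
t 23.15 at [ 0.502  -0.0776  0.1584] [ 1.7997e+02 -1.0000e-01  4.8600e+00] w 0.0868 F [0.4 0.6 1.3] gf 0.0
shift [0.386 0.042 0.985] turn [ 0.0001 -0.0006  0.0003]
```

View pics/w6.png

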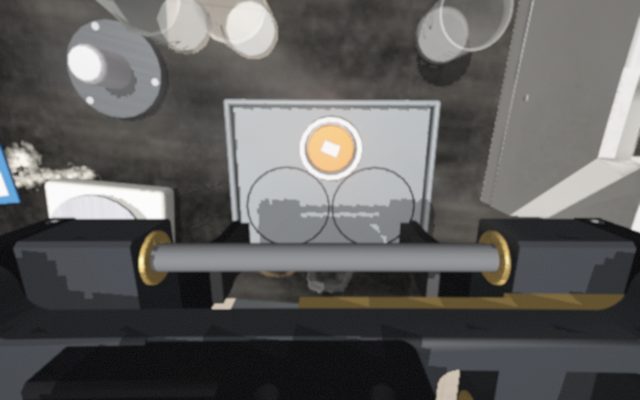

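The wrist view shows the mould at (331,149) in the tray with the puck at (331,148), and the two rings empty. I descend to grasp the mould.

>>> jog_arm(
  motion=[
    [[0.2,0.02,0.1,0,0,0,0],[0.38,0.03,0.3,0,0,0,0],[0.38,0.03,0.6,0,0,0,0],[0.38,0.03,0.85,0,0,0,0],[0.38,0.03,1.0,0,0,0,0]],
  ],
)

```text
time_s: 23.65
tool_pos: [0.5398, -0.0777, 0.057]
tool_rot: [180.0, -0.0, 4.8]
force: [-0.6, -0.4, 0.4]
grip_width: 0.0869
grasp_force: 0.0
```

>>> jog_arm(
  motion=[
    [[0,0,0.12,0,0,0,0],[0,0,0.24,0,0,0,0],[0,0,0.34,0,0,0,0],[0,0,0.34,0,0,0,0]],
  ],
)

```text
time_s: 24.05
tool_pos: [0.5385, -0.0775, 0.0222]
tool_rot: [-180.0, 0.1, 4.8]
force: [-0.6, 0.5, -0.2]
grip_width: 0.0871
grasp_force: 0.0
```

```bash
python3 - <<'E'
from h import *
plan(.541,-.0785,.022,4.8)
E
```

```text
t 24.05 at [ 0.5385 -0.0775  0.0222] [-1.7998e+02  8.0000e-02  4.8000e+00] w 0.0871 F [-0.6  0.5 -0.2] gf 0.0
shift [0.024 0.012 0.002] turn [-0.0001  0.0005 -0.    ]
```

>>> jog_arm(
  motion=[
    [[0.025,0.01,0,0,0,0,0.1],[0.025,0.01,0,0,0,0,0.25],[0.025,0.01,0,0,0,0,0.35],[0.025,0.01,0,0,0,0,0.5],[0.025,0.01,0,0,0,0,1]],
  ],
  grip_force=30,
)

```text
time_s: 24.55
tool_pos: [0.5419, -0.0784, 0.0234]
tool_rot: [180.0, -0.0, 4.8]
force: [-0.1, -0.3, 1.8]
grip_width: 0.0573
grasp_force: 30.0
```

>>> jog_arm(
  motion=[
    [[0,0,0,0,0,0,1],[0,0,0,0,0,0,1],[0,0,0,0,0,0,1]],
  ],
)

```text
time_s: 24.85
tool_pos: [0.5419, -0.0784, 0.0234]
tool_rot: [180.0, -0.0, 4.8]
force: [-0.2, -0.8, 3.7]
grip_width: 0.0574
grasp_force: 30.0
```

>>> jog_arm(
  motion=[
    [[0,0,-0.1,0,0,0,1],[0,0,-0.3,0,0,0,1],[0,0,-0.5,0,0,0,1],[0,0,-0.7,0,0,0,1],[0,0,-0.85,0,0,0,1]],
  ],
)

```text
time_s: 25.35
tool_pos: [0.5419, -0.078, 0.1095]
tool_rot: [180.0, -0.0, 4.8]
force: [-0.0, -0.7, -0.7]
grip_width: 0.0575
grasp_force: 30.0
```

```bash
python3 - <<'E'
from h import *
p,d,c=grab('wrist','w7')
g=cv2.cvtColor(p,cv2.COLOR_RGB2GRAY); b=np.zeros(g.shape,bool); b[10:160,20:300]=1
P=cloud(d,c); m=b&(P[...,2]>.035)&(P[...,2]<.055)&(g>150); ell(c,m,'post?',.046)
plan(.5935,.125,.11,4.8)
E
```

```text
post? [20 92] [ 62 138] enc 0.5948 0.1203 0.0173 ell [0.5936 0.1205] [0.0279 0.0322]
t 25.4 at [ 0.5434 -0.0782  0.1116] [179.91  -0.23   4.82] w 0.0573 F [2.2 0.7 0.4] gf 30.0
shift [ 0.67  -1.983  0.016] turn [ 0.0005 -0.0013  0.0001]
```

View pics/w7.png

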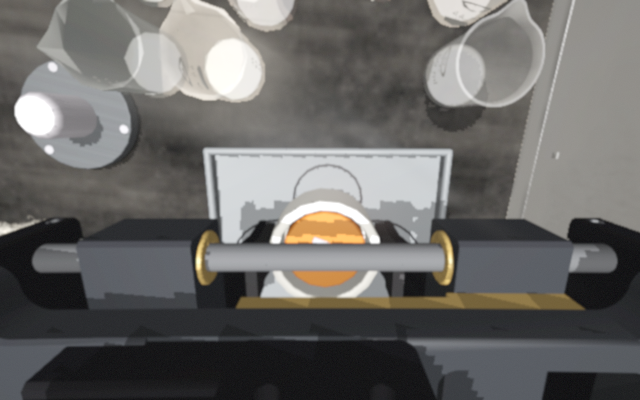

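The wrist view shows the mould held level at (325,248) with the puck in it. The post at the left edge is clipped, so I'll remeasure it head-on.

>>> jog_arm(
  motion=[
    [[0.01,-0.12,-0.05,0,0,0,1],[0.02,-0.3,-0.1,0,0,0,1],[0.03,-0.5,-0.15,0,0,0,1],[0.04,-0.75,-0.2,0,0,0,1],[0.05,-1.0,-0.2,0,0,0,1]],
  ],
)

```text
time_s: 25.9
tool_pos: [0.5377, 0.0248, 0.128]
tool_rot: [-180.0, 0.0, 4.9]
force: [-0.9, -0.8, -0.9]
grip_width: 0.0574
grasp_force: 30.0
```

>>> jog_arm(
  motion=[
    [[0.01,-0.25,0,0,0,0,1],[0.02,-0.5,0,0,0,0,1],[0.04,-0.75,0,0,0,0,1],[0.05,-0.95,0,0,0,0,1],[0.05,-1.02,0,0,0,0,1]],
  ],
)

```text
out of range; nothing moved
```

>>> jog_arm(
  motion=[
    [[0,0,0,0,0,0,1],[0,0,0,0,0,0,1],[0,0,0,0,0,0,1]],
  ],
)

```text
time_s: 26.2
tool_pos: [0.5379, 0.0216, 0.1275]
tool_rot: [180.0, 0.1, 4.8]
force: [1.1, 0.5, -0.8]
grip_width: 0.0574
grasp_force: 30.0
```

```bash
python3 - <<'E'
from h import *
z=np.load('pics/w7.npz'); c=(z['K'],float(z['k']),z['T']); print('held rim w7',onz(c,[(272,245),(381,245),(326,193)],.1212).round(4))
p,d,c=grab('wrist','w8')
g=cv2.cvtColor(p,cv2.COLOR_RGB2GRAY); P=cloud(d,c); b=np.zeros(g.shape,bool); b[20:190,230:420]=1
m=b&(P[...,2]>.04)&(P[...,2]<.052); ell(c,m,'post',.046)
m=b&(g>165)&(P[...,2]>.02); ell(c,m,'post g',.046)
m=b&(P[...,2]>.007)&(P[...,2]<.052); ell(c,m,'base',.012)
cv2.imwrite('pics/w8c.png',cv2.resize(p[20:270,200:440],None,fx=2.4,fy=2.4)[:,:,::-1])
plan(.5934,.1245,.085,4.8)
E
```

```text
held rim w7 [[ 0.5453 -0.0505  0.1212]
 [ 0.5498 -0.1043  0.1212]
 [ 0.574  -0.0749  0.1212]]
post [247  28] [309  91] enc 0.6409 0.0647 0.023 ell [0.6389 0.0628] [0.0428 0.0442]
post g [230  20] [316 102] enc 0.6398 0.0678 0.0315 ell [0.6395 0.0649] [0.0481 0.0557]
base [336  35] [396 103] enc 0.6454 -0.0026 0.027 ell [ 0.6459 -0.0027] [0.0482 0.0515]
t 26.25 at [0.538  0.0212 0.1275] [1.7998e+02 6.0000e-02 4.7500e+00] w 0.0572 F [ 0.1 -0.2 -2. ] gf 30.0
shift [ 0.638 -0.984  0.425] turn [ 0.0001  0.0003 -0.0003]
```

View pics/w8c.png

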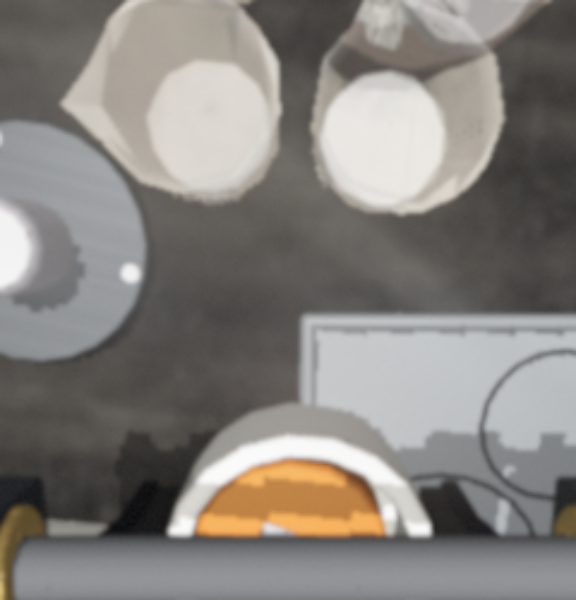

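The post is still off to the left because my second shift (1.02) was refused. I'll repeat it within range.

>>> jog_arm(
  motion=[
    [[0,-0.25,0,0,0,0,1],[0,-0.5,0,0,0,0,1],[0,-0.75,0,0,0,0,1],[0,-0.98,0,0,0,0,1],[0,-0.98,0,0,0,0,1]],
  ],
)

```text
time_s: 26.75
tool_pos: [0.5294, 0.1229, 0.1281]
tool_rot: [-179.9, 0.0, 5.0]
force: [0.9, 0.1, -0.9]
grip_width: 0.0577
grasp_force: 30.0
```

>>> jog_arm(
  motion=[
    [[0,0,0,0,0,0,1],[0,0,0,0,0,0,1]],
  ],
)

```text
time_s: 26.95
tool_pos: [0.5304, 0.1176, 0.1277]
tool_rot: [179.9, 0.0, 4.7]
force: [-0.1, -0.3, -1.7]
grip_width: 0.0573
grasp_force: 30.0
```

```bash
python3 - <<'E'
from h import *
p,d,c=grab('wrist','w9')
g=cv2.cvtColor(p,cv2.COLOR_RGB2GRAY); P=cloud(d,c); b=np.zeros(g.shape,bool)
near=(abs(P[...,0]-.594)<.06)&(abs(P[...,1]-.1245)<.05)
m=near&(P[...,2]>.043)&(P[...,2]<.05); ell(c,m,'post',.046)
m=near&(g>170)&(P[...,2]>.036)&(P[...,2]<.05); ell(c,m,'post g',.046)
q=P[near&(P[...,2]>.007)&(P[...,2]<.016)]; print('base',q.min(0),q.max(0),(q.min(0)+q.max(0))/2)
m=(hs:=cv2.cvtColor(p,cv2.COLOR_RGB2HSV))[...,1]>100
cv2.imwrite('pics/w9c.png',cv2.resize(p[20:270,200:440],None,fx=2.4,fy=2.4)[:,:,::-1])
plan(.5934,.1245,.085,4.8)
E
```

```text
post [304 103] [343 143] enc 0.5931 0.1244 0.0153 ell [0.5931 0.1246] [0.0286 0.0289]
post g [305 104] [341 141] enc 0.5932 0.125 0.014 ell [0.5933 0.1249] [0.0267 0.0272]
base [0.55148459 0.07461691 0.00716925] [0.64836115 0.16593172 0.01566477] [0.59992287 0.12027431 0.01141701]
t 27.0 at [0.5304 0.1175 0.1277] [1.7995e+02 3.0000e-02 4.6400e+00] w 0.0577 F [ 0.3 -0.3 -1.3] gf 30.0
shift [ 0.634 -0.019  0.427] turn [ 0.0003  0.0002 -0.0009]
```

View pics/w9c.png

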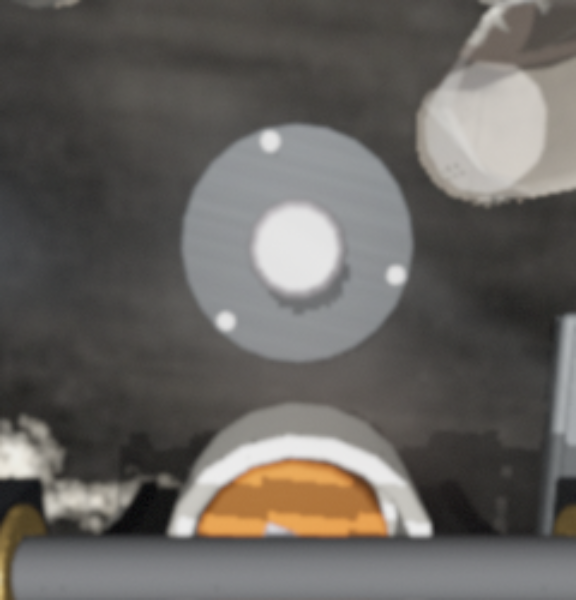

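The close view shows the post at crop (297,248) directly ahead of the held mould (centre about crop u=300), so they line up laterally within 1 mm. I move over the post and then down.

>>> jog_arm(
  motion=[
    [[0.15,-0.01,0,0,0,0,1],[0.35,-0.01,0,0,0,0,1],[0.55,-0.01,0,0,0,0,1],[0.64,-0.01,0,0,0,0,1],[0.64,-0.01,0,0,0,0,1]],
  ],
)

```text
time_s: 27.5
tool_pos: [0.5945, 0.1248, 0.1276]
tool_rot: [-180.0, 0.0, 4.7]
force: [-0.2, -0.5, -0.4]
grip_width: 0.0577
grasp_force: 30.0
```

>>> jog_arm(
  motion=[
    [[0,0,0.15,0,0,0,1],[0,0,0.35,0,0,0,1],[0,0,0.5,0,0,0,1],[0,0,0.54,0,0,0,1],[0,0,0.54,0,0,0,1]],
  ],
)

```text
time_s: 28.0
tool_pos: [0.5928, 0.1256, 0.073]
tool_rot: [180.0, 0.1, 4.8]
force: [0.4, 0.3, -0.7]
grip_width: 0.0577
grasp_force: 30.0
```

```bash
python3 - <<'E'
from h import *
plan(.5943,.119,.035,4.8)
E
```

```text
t 28.0 at [0.5928 0.1256 0.073 ] [1.7999e+02 1.2000e-01 4.8200e+00] w 0.0577 F [ 0.4  0.3 -0.7] gf 30.0
shift [0.01  0.067 0.38 ] turn [0.0001 0.0006 0.0001]
```

>>> jog_arm(
  motion=[
    [[0.01,0.005,0.02,0,0,0,1],[0.01,0.005,0.05,0,0,0,1],[0.01,0.005,0.1,0,0,0,1],[0.01,0.005,0.13,0,0,0,1],[0.01,0.005,0.13,0,0,0,1]],
  ],
)

```text
time_s: 28.5
tool_pos: [0.5945, 0.1253, 0.0605]
tool_rot: [180.0, 0.0, 4.8]
force: [0.2, 0.1, -0.8]
grip_width: 0.0573
grasp_force: 30.0
```

>>> jog_arm(
  motion=[
    [[0,0,0.05,0,0,0,1],[0,0,0.1,0,0,0,1],[0,0,0.16,0,0,0,1],[0,0,0.22,0,0,0,1],[0,0,0.25,0,0,0,1]],
  ],
)

```text
time_s: 29.0
tool_pos: [0.5943, 0.1252, 0.035]
tool_rot: [180.0, 0.1, 4.8]
force: [0.3, -0.3, 0.0]
grip_width: 0.0574
grasp_force: 30.0
```

>>> jog_arm(
  motion=[
    [[0,0,0.01,0,0,0,1],[0,0,0.02,0,0,0,1],[0,0,0.03,0,0,0,1],[0,0,0.03,0,0,0,1]],
  ],
)

```text
time_s: 29.4
tool_pos: [0.5949, 0.1254, 0.0331]
tool_rot: [180.0, -0.0, 4.8]
force: [0.0, 0.2, -0.0]
grip_width: 0.0576
grasp_force: 30.0
```

>>> jog_arm(
  motion=[
    [[0,0,0.005,0,0,0,1],[0,0,0.01,0,0,0,1],[0,0,0.015,0,0,0,1],[0,0,0.015,0,0,0,1]],
  ],
)

```text
time_s: 29.8
tool_pos: [0.595, 0.1254, 0.0324]
tool_rot: [180.0, -0.0, 4.8]
force: [-2.4, -0.5, 5.1]
grip_width: 0.0575
grasp_force: 30.0
```

>>> jog_arm(
  motion=[
    [[0,0,0.005,0,0,0,1],[0,0,0.01,0,0,0,1],[0,0,0.01,0,0,0,1]],
  ],
)

```text
time_s: 30.1
tool_pos: [0.595, 0.1254, 0.0323]
tool_rot: [179.9, -0.0, 4.8]
force: [-4.2, -1.0, 11.4]
grip_width: 0.0571
grasp_force: 30.0
```

It seats at TCP 0.0323, matching the predicted 0.0324. I release and look.

>>> jog_arm(
  motion=[
    [[0,0,-0.01,0,0,0,0.3],[0,0,-0.01,0,0,0,0.1],[0,0,-0.01,0,0,0,0],[0,0,-0.01,0,0,0,0],[0,0,-0.01,0,0,0,0]],
  ],
)

```text
time_s: 30.6
tool_pos: [0.5947, 0.1253, 0.0313]
tool_rot: [-180.0, 0.0, 4.8]
force: [-0.4, 0.7, 0.6]
grip_width: 0.0834
grasp_force: 0.0
```

>>> jog_arm(
  motion=[
    [[0,0,-0.1,0,0,0,0],[0,0,-0.3,0,0,0,0],[0,0,-0.6,0,0,0,0],[-0.2,0,-0.9,0,0,0,0],[-0.4,0,-1.0,0,0,0,0]],
  ],
)

```text
time_s: 31.1
tool_pos: [0.5565, 0.1232, 0.1353]
tool_rot: [-179.9, -0.3, 4.8]
force: [0.8, 0.5, 0.6]
grip_width: 0.087
grasp_force: 0.0
```

>>> jog_arm(
  motion=[
    [[-0.2,0,-0.1,0,0,0,0],[-0.2,0,-0.1,0,0,0,0],[-0.2,0,-0.1,0,0,0,0]],
  ],
)

```text
time_s: 31.4
tool_pos: [0.5357, 0.1201, 0.1422]
tool_rot: [179.9, -0.1, 4.8]
force: [0.3, 0.5, 0.3]
grip_width: 0.0869
grasp_force: 0.0
```

```bash
python3 - <<'E'
from h import *
p,d,c=grab('wrist','w10'); hs=cv2.cvtColor(p,cv2.COLOR_RGB2HSV); g=cv2.cvtColor(p,cv2.COLOR_RGB2GRAY); P=cloud(d,c)
near=(abs(P[...,0]-.594)<.05)&(abs(P[...,1]-.1245)<.05)
m=near&(P[...,2]>.06)&(P[...,2]<.072); ell(c,m,'puck',.066); print('z',np.median(P[m][:,2]))
for a in [.036,.012]:
    m=near&(abs(P[...,2]-a-.003)<.006); print(a,m.sum(),np.median(P[m][:,2]))
cv2.imwrite('pics/w10c.png',cv2.resize(p[20:270,180:460],None,fx=2.4,fy=2.4)[:,:,::-1])
plan(.594,.125,.0585,4.8)
E
```

```text
puck [294 101] [352 160] enc 0.5927 0.1273 0.0218 ell [0.5928 0.1273] [0.0425 0.0425]
z 0.06608818561340528
0.036 1168 0.0416922474633898
0.012 2794 0.011973829717098788
t 31.45 at [0.5358 0.12   0.1417] [ 1.7998e+02 -6.0000e-02  4.7700e+00] w 0.0874 F [-0.   0.6 -0.7] gf 0.0
shift [ 0.584 -0.001  0.833] turn [ 0.0001 -0.0003 -0.0001]
```

View pics/w10c.png

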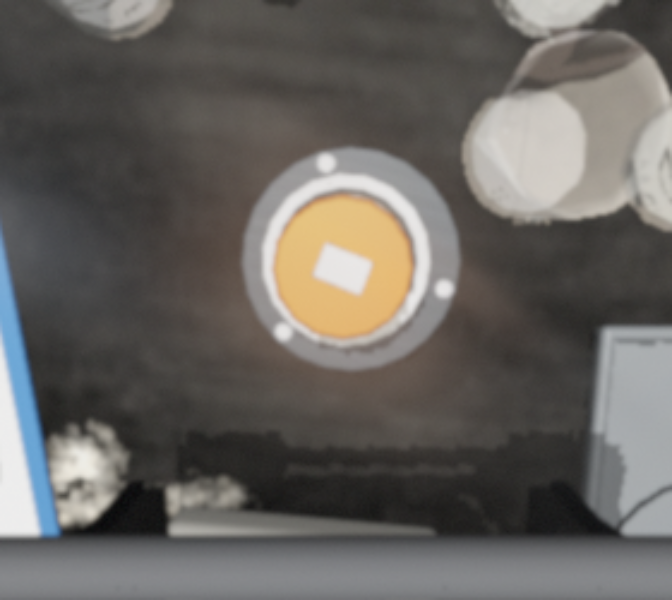

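The close view shows the puck flat on the post at crop (344,266), its top at z=0.066, with the mould down (rim 0.0417). I go down to grasp the puck.

>>> jog_arm(
  motion=[
    [[0.2,-0.01,0,0,0,0,0],[0.45,-0.015,0,0,0,0,0],[0.575,-0.015,0.2,0,0,0,0],[0.575,-0.015,0.45,0,0,0,0],[0.575,-0.015,0.6,0,0,0,0]],
  ],
)

```text
time_s: 31.95
tool_pos: [0.5919, 0.1264, 0.0785]
tool_rot: [-180.0, 0.2, 4.8]
force: [0.7, 0.7, -0.5]
grip_width: 0.0868
grasp_force: 0.0
```

>>> jog_arm(
  motion=[
    [[0,0,0.1,0,0,0,0],[0,0,0.18,0,0,0,0],[0,0,0.21,0,0,0,0],[0,0,0.21,0,0,0,0]],
  ],
)

```text
time_s: 32.35
tool_pos: [0.5923, 0.1267, 0.0607]
tool_rot: [180.0, -0.0, 4.8]
force: [-0.2, -0.5, 0.2]
grip_width: 0.0869
grasp_force: 0.0
```

```bash
python3 - <<'E'
from h import *
plan(.593,.1265,.0592,4.8)
E
```

```text
t 32.35 at [0.5923 0.1267 0.0607] [ 1.7999e+02 -2.0000e-02  4.8100e+00] w 0.0869 F [-0.2 -0.5  0.2] gf 0.0
shift [0.007 0.003 0.015] turn [ 0.0001 -0.0001  0.0001]
```

>>> jog_arm(
  motion=[
    [[0,0,0.01,0,0,0,0.2],[0,0,0.01,0,0,0,0.4],[0,0,0.01,0,0,0,0.5],[0,0,0.01,0,0,0,0.6],[0,0,0.01,0,0,0,1]],
  ],
  grip_force=15,
)

```text
time_s: 32.85
tool_pos: [0.5923, 0.1266, 0.0597]
tool_rot: [180.0, -0.0, 4.8]
force: [0.2, 1.1, 0.0]
grip_width: 0.0548
grasp_force: 0.0
```

>>> jog_arm(
  motion=[
    [[0,0,0,0,0,0,1],[0,0,0,0,0,0,1],[0,0,0,0,0,0,1],[0,0,0,0,0,0,1]],
  ],
)

```text
time_s: 33.25
tool_pos: [0.5923, 0.1266, 0.0595]
tool_rot: [180.0, 0.0, 4.8]
force: [0.4, -0.3, 1.3]
grip_width: 0.0436
grasp_force: 15.0
```

>>> jog_arm(
  motion=[
    [[0,0,-0.05,0,0,0,1],[0,0,-0.15,0,0,0,1],[0,0,-0.3,0,0,0,1],[0,0,-0.4,0,0,0,1],[0,0,-0.4,0,0,0,1]],
  ],
)

```text
time_s: 33.75
tool_pos: [0.5938, 0.1272, 0.1022]
tool_rot: [-180.0, -0.2, 4.8]
force: [-0.1, -0.7, -0.1]
grip_width: 0.0441
grasp_force: 15.0
```

```bash
python3 - <<'E'
from h import *
for f in ('top','w5'):
    z=np.load(f'pics/{f}.npz'); c=(z['K'],float(z['k']),z['T']); P=cloud(z['d'],c)
    m=(P[...,2]>.036)&(P[...,2]<.046)&(abs(P[...,0]-.44)<.06)&(abs(P[...,1]-.134)<.06); q=P[m]; print(f,len(q),q.min(0).round(4),q.max(0).round(4),((q.min(0)+q.max(0))/2).round(4))
plan(.438,.135,.1,4.8)
E
```

```text
top 1051 [0.3951 0.0879 0.0362] [0.4843 0.1763 0.046 ] [0.4397 0.1321 0.0411]
w5 1695 [0.3926 0.0911 0.0379] [0.4822 0.179  0.0443] [0.4374 0.1351 0.0411]
t 33.75 at [0.5938 0.1272 0.1022] [-180.     -0.25    4.8 ] w 0.0441 F [-0.1 -0.7 -0.1] gf 15.0
shift [-1.546 -0.208  0.015] turn [-0.     -0.0014 -0.    ]
```

>>> jog_arm(
  motion=[
    [[-0.12,-0.02,0,0,0,0,1],[-0.3,-0.04,0,0,0,0,1],[-0.5,-0.06,0,0,0,0,1],[-0.68,-0.08,0,0,0,0,1],[-0.78,-0.1,0,0,0,0,1]],
  ],
)

```text
time_s: 34.25
tool_pos: [0.5109, 0.1299, 0.0986]
tool_rot: [179.9, 0.1, 4.8]
force: [-0.1, 0.6, 0.4]
grip_width: 0.0436
grasp_force: 15.0
```

>>> jog_arm(
  motion=[
    [[-0.2,-0.03,0,0,0,0,1],[-0.4,-0.05,0,0,0,0,1],[-0.6,-0.08,0,0,0,0,1],[-0.77,-0.1,0,0,0,0,1],[-0.77,-0.1,0,0,0,0,1]],
  ],
)

```text
time_s: 34.75
tool_pos: [0.4337, 0.1333, 0.0989]
tool_rot: [179.9, 0.1, 4.9]
force: [0.3, 0.5, -0.2]
grip_width: 0.0434
grasp_force: 15.0
```

>>> jog_arm(
  motion=[
    [[0,0,0.1,0,0,0,1],[0,0,0.25,0,0,0,1],[0,0,0.38,0,0,0,1],[0,0,0.4,0,0,0,1],[0,0,0.4,0,0,0,1]],
  ],
)

```text
time_s: 35.25
tool_pos: [0.4358, 0.1339, 0.0588]
tool_rot: [-179.9, 0.1, 4.8]
force: [-0.5, 0.7, -0.4]
grip_width: 0.0438
grasp_force: 15.0
```

```bash
python3 - <<'E'
from h import *
plan(.438,.134,.0555,4.8)
E
```

```text
t 35.25 at [0.4358 0.1339 0.0588] [-1.7994e+02  1.0000e-01  4.8100e+00] w 0.0438 F [-0.5  0.7 -0.4] gf 15.0
shift [0.022 0.001 0.033] turn [-0.0004  0.0006  0.0001]
```

>>> jog_arm(
  motion=[
    [[0.02,0,0.01,0,0,0,1],[0.02,0,0.02,0,0,0,1],[0.02,0,0.03,0,0,0,1],[0.02,0,0.035,0,0,0,1],[0.02,0,0.035,0,0,0,1]],
  ],
)

```text
time_s: 35.75
tool_pos: [0.4384, 0.1338, 0.0565]
tool_rot: [180.0, -0.0, 4.8]
force: [-1.0, -0.6, 3.6]
grip_width: 0.0434
grasp_force: 17.1
```

>>> jog_arm(
  motion=[
    [[0,0,0.005,0,0,0,1],[0,0,0.005,0,0,0,1]],
  ],
)

```text
time_s: 35.95
tool_pos: [0.4384, 0.1338, 0.0564]
tool_rot: [180.0, -0.0, 4.8]
force: [-2.2, -0.5, 9.0]
grip_width: 0.0436
grasp_force: 19.9
```

>>> jog_arm(
  motion=[
    [[0,0,-0.01,0,0,0,0.4],[0,0,-0.01,0,0,0,0.2],[0,0,-0.01,0,0,0,0],[0,0,-0.01,0,0,0,0],[0,0,-0.01,0,0,0,0]],
  ],
)

```text
time_s: 36.45
tool_pos: [0.4381, 0.1336, 0.0565]
tool_rot: [180.0, 0.0, 4.8]
force: [0.8, -0.4, 1.2]
grip_width: 0.0755
grasp_force: 0.5
```

>>> jog_arm(
  motion=[
    [[0,0,-0.1,0,0,0,0],[0,0,-0.3,0,0,0,0],[0,0,-0.6,0,0,0,0],[0,0,-0.9,0,0,0,0],[0,0,-1.0,0,0,0,0]],
  ],
)

```text
time_s: 36.95
tool_pos: [0.4398, 0.1348, 0.1598]
tool_rot: [180.0, -0.3, 4.8]
force: [-0.2, -0.0, 0.2]
grip_width: 0.0866
grasp_force: 0.0
```

>>> jog_arm(
  motion=[
    [[0.1,0,-0.3,0,0,0,0],[0.3,0,-0.6,0,0,0,0],[0.5,0,-0.9,0,0,0,0],[0.7,0,-1.0,0,0,0,0]],
  ],
)

```text
time_s: 37.35
tool_pos: [0.5097, 0.1401, 0.2596]
tool_rot: [180.0, -0.3, 4.8]
force: [0.9, 1.0, 0.1]
grip_width: 0.087
grasp_force: 0.0
```

>>> jog_arm(
  motion=[
    [[0,0,0,0,0,-0.04,0],[0,0,0,0,0,-0.08,0],[0,0,0,0,0,-0.12,0],[0,0,0,0,0,-0.16,0],[0,0,0,0,0,-0.2,0]],
  ],
)

```text
time_s: 37.85
tool_pos: [0.5074, 0.1398, 0.2561]
tool_rot: [-180.0, 0.0, 41.1]
force: [-1.1, 0.3, 0.3]
grip_width: 0.087
grasp_force: 0.0
```

>>> jog_arm(
  motion=[
    [[0,0,0,0,0,-0.04,0],[0,0,0,0,0,-0.08,0],[0,0,0,0,0,-0.12,0],[0,0,0,0,0,-0.16,0],[0,0,0,0,0,-0.2,0]],
  ],
)

```text
time_s: 38.35
tool_pos: [0.5074, 0.1398, 0.2562]
tool_rot: [-179.9, 0.0, 77.1]
force: [-0.4, 0.3, -0.9]
grip_width: 0.0866
grasp_force: 0.0
```

>>> jog_arm(
  motion=[
    [[0,0,0,0,0,-0.04,0],[0,0,0,0,0,-0.08,0],[0,0,0,0,0,-0.1,0],[0,0,0,0,0,-0.1,0]],
  ],
)

```text
time_s: 38.75
tool_pos: [0.5075, 0.1397, 0.2561]
tool_rot: [-179.9, -0.0, 94.8]
force: [0.2, -0.1, -0.1]
grip_width: 0.0868
grasp_force: 0.0
```

```bash
python3 - <<'E'
from h import *
p,d,c=grab('wrist','w11'); P=cloud(d,c); hs=cv2.cvtColor(p,cv2.COLOR_RGB2HSV)
m=(P[...,2]>.14)&(P[...,2]<.15)&(hs[...,0]>95)&(hs[...,0]<130)&(hs[...,1]>120); q=P[m][:,:2]; print('blue',q.min(0),q.max(0),(q.min(0)+q.max(0))/2)
plan(.5193,.3055,.235,94.8)
E
```

```text
blue [0.49730864 0.28319653] [0.53992008 0.30041657] [0.51861436 0.29180655]
t 38.8 at [0.5076 0.1397 0.2562] [-1.7996e+02 -1.0000e-02  9.4730e+01] w 0.087 F [-0.   0.1 -0.3] gf 0.0
shift [1.642 0.254 0.212] turn [-0.0002 -0.0001 -0.0004]
```

>>> jog_arm(
  motion=[
    [[0.27,0.04,0,0,0,0,0],[0.55,0.08,0,0,0,0,0],[0.82,0.125,0,0,0,0,0]],
  ],
)

```text
time_s: 39.1
tool_pos: [0.5134, 0.2231, 0.2564]
tool_rot: [-180.0, 0.0, 94.6]
force: [-0.1, -0.4, -0.4]
grip_width: 0.0875
grasp_force: 0.0
```

>>> jog_arm(
  motion=[
    [[0.27,0.04,0,0,0,0,0],[0.55,0.08,0,0,0,0,0],[0.82,0.125,0,0,0,0,0],[0.82,0.125,0,0,0,0,0]],
  ],
)

```text
time_s: 39.5
tool_pos: [0.5171, 0.3098, 0.2563]
tool_rot: [-179.9, -0.2, 95.1]
force: [-1.2, 0.5, -0.2]
grip_width: 0.0869
grasp_force: 0.0
```

>>> jog_arm(
  motion=[
    [[0,0,0.25,0,0,0,0],[0,0,0.5,0,0,0,0],[0,0,0.75,0,0,0,0],[0,0,1.0,0,0,0,0]],
  ],
)

```text
time_s: 39.9
tool_pos: [0.5193, 0.3039, 0.1554]
tool_rot: [-180.0, 0.1, 94.7]
force: [0.8, 0.1, 0.3]
grip_width: 0.087
grasp_force: 0.0
```

>>> jog_arm(
  motion=[
    [[0,0,0.12,0,0,0,0],[0,0,0.2,0,0,0,0],[0,0,0.2,0,0,0,0],[0,0,0.2,0,0,0,0]],
  ],
)

```text
time_s: 40.3
tool_pos: [0.5195, 0.3055, 0.1375]
tool_rot: [179.9, -0.0, 94.8]
force: [1.0, -0.3, 0.1]
grip_width: 0.0873
grasp_force: 0.0
```

```bash
python3 - <<'E'
from h import *
plan(.5192,.3056,.1337,94.8)
E
```

```text
t 40.3 at [0.5195 0.3055 0.1375] [ 1.7993e+02 -3.0000e-02  9.4780e+01] w 0.0873 F [ 1.  -0.3  0.1] gf 0.0
shift [ 0.001 -0.003  0.038] turn [ 0.0004 -0.0002 -0.0001]
```

>>> jog_arm(
  motion=[
    [[0,0,0.035,0,0,0,0.2],[0,0,0.035,0,0,0,0.4],[0,0,0.035,0,0,0,0.6],[0,0,0.035,0,0,0,1],[0,0,0.035,0,0,0,1]],
  ],
  grip_force=35,
)

```text
time_s: 40.8
tool_pos: [0.5191, 0.3052, 0.1332]
tool_rot: [180.0, 0.0, 94.8]
force: [0.3, 0.0, -0.2]
grip_width: 0.0544
grasp_force: 0.0
```

>>> jog_arm(
  motion=[
    [[0,0,0,0,0,0,1],[0,0,0,0,0,0,1],[0,0,0,0,0,0,1],[0,0,0,0,0,0,1]],
  ],
)

```text
time_s: 41.2
tool_pos: [0.5193, 0.3052, 0.1331]
tool_rot: [180.0, -0.0, 94.8]
force: [0.3, -0.0, 0.2]
grip_width: 0.0453
grasp_force: 35.0
```

```bash
python3 - <<'E'
from h import *
plan(.4787,-.1317,.235,94.8)
E
```

```text
t 41.2 at [0.5193 0.3052 0.1331] [ 1.7997e+02 -1.0000e-02  9.4800e+01] w 0.0453 F [ 0.3 -0.   0.2] gf 35.0
shift [-4.32  -0.769 -1.02 ] turn [ 0.0002 -0.     -0.    ]
```

>>> jog_arm(
  motion=[
    [[0,0,-0.1,0,0,0,1],[0,0,-0.3,0,0,0,1],[0,0,-0.55,0,0,0,1],[0,0,-0.8,0,0,0,1],[0,0,-1.0,0,0,0,1]],
  ],
)

```text
time_s: 41.7
tool_pos: [0.5185, 0.3052, 0.2343]
tool_rot: [-180.0, 0.0, 94.8]
force: [0.5, 0.5, -3.3]
grip_width: 0.0452
grasp_force: 35.0
```

>>> jog_arm(
  motion=[
    [[-0.12,-0.02,0,0,0,0,1],[-0.3,-0.05,0,0,0,0,1],[-0.5,-0.09,0,0,0,0,1],[-0.75,-0.13,0,0,0,0,1],[-1.0,-0.18,0,0,0,0,1]],
  ],
)

```text
time_s: 42.2
tool_pos: [0.5085, 0.2033, 0.2327]
tool_rot: [-179.9, 0.0, 94.9]
force: [0.3, -0.9, -3.1]
grip_width: 0.045
grasp_force: 35.0
```

>>> jog_arm(
  motion=[
    [[-0.2,-0.035,0,0,0,0,1],[-0.4,-0.07,0,0,0,0,1],[-0.6,-0.1,0,0,0,0,1],[-0.8,-0.14,0,0,0,0,1],[-1.0,-0.18,0,0,0,0,1]],
  ],
)

```text
time_s: 42.7
tool_pos: [0.4989, 0.1023, 0.2328]
tool_rot: [-179.9, 0.0, 94.8]
force: [0.1, -0.3, -4.6]
grip_width: 0.0452
grasp_force: 35.0
```

>>> jog_arm(
  motion=[
    [[-0.2,-0.035,0,0,0,0,1],[-0.4,-0.07,0,0,0,0,1],[-0.6,-0.1,0,0,0,0,1],[-0.8,-0.14,0,0,0,0,1],[-1.0,-0.18,0,0,0,0,1]],
  ],
)

```text
time_s: 43.2
tool_pos: [0.4894, 0.0014, 0.2329]
tool_rot: [-179.9, 0.0, 94.8]
force: [-0.3, -1.3, -4.1]
grip_width: 0.0453
grasp_force: 35.0
```

>>> jog_arm(
  motion=[
    [[-0.2,-0.035,0,0,0,0,1],[-0.4,-0.07,0,0,0,0,1],[-0.6,-0.1,0,0,0,0,1],[-0.8,-0.14,0,0,0,0,1],[-1.0,-0.18,0,0,0,0,1]],
  ],
)

```text
time_s: 43.7
tool_pos: [0.48, -0.0995, 0.2328]
tool_rot: [-179.9, -0.0, 94.9]
force: [0.6, 0.4, -3.8]
grip_width: 0.0451
grasp_force: 35.0
```

>>> jog_arm(
  motion=[
    [[-0.15,-0.02,0,0,0,0,1],[-0.27,-0.04,0,0,0,0,1],[-0.32,-0.05,0,0,0,0,1],[-0.32,-0.05,0,0,0,0,1],[-0.32,-0.05,0,0,0,0,1]],
  ],
)

```text
time_s: 44.2
tool_pos: [0.4786, -0.1306, 0.233]
tool_rot: [180.0, -0.0, 94.9]
force: [-0.7, -0.3, -3.9]
grip_width: 0.0452
grasp_force: 35.0
```

```bash
python3 - <<'E'
from h import *
plan(.4786,-.1321,.1337,94.8)
E
```

```text
t 44.2 at [ 0.4786 -0.1306  0.233 ] [ 1.800e+02 -4.000e-02  9.487e+01] w 0.0452 F [-0.7 -0.3 -3.9] gf 35.0
shift [-0.015 -0.002  0.993] turn [ 0.     -0.0002  0.0004]
```

>>> jog_arm(
  motion=[
    [[0,0,0.25,0,0,0,1],[0,0,0.5,0,0,0,1],[0,0,0.75,0,0,0,1],[0,0,0.9,0,0,0,1],[0,0,0.92,0,0,0,1]],
  ],
)

```text
time_s: 44.7
tool_pos: [0.4773, -0.1306, 0.1394]
tool_rot: [-179.8, -0.1, 94.9]
force: [-0.2, 0.2, -3.9]
grip_width: 0.045
grasp_force: 35.0
```

>>> jog_arm(
  motion=[
    [[0,0,0,0,0,0,1],[0,0,0,0,0,0,1],[0,0,0,0,0,0,1]],
  ],
)

```text
time_s: 45.0
tool_pos: [0.4794, -0.132, 0.1423]
tool_rot: [179.9, 0.1, 94.8]
force: [-0.1, 0.4, -3.3]
grip_width: 0.045
grasp_force: 35.0
```

```bash
python3 - <<'E'
from h import *
plan(.4786,-.1321,.1337,94.8)
E
```

```text
t 45.0 at [ 0.4794 -0.132   0.1423] [1.7989e+02 7.0000e-02 9.4800e+01] w 0.045 F [-0.1  0.4 -3.3] gf 35.0
shift [-0.001 -0.008  0.086] turn [ 0.0006  0.0004 -0.    ]
```

>>> jog_arm(
  motion=[
    [[0,-0.005,0.03,0,0,0,1],[0,-0.005,0.05,0,0,0,1],[0,-0.005,0.07,0,0,0,1],[0,-0.005,0.08,0,0,0,1],[0,-0.005,0.08,0,0,0,1]],
  ],
)

```text
time_s: 45.5
tool_pos: [0.4779, -0.1318, 0.1331]
tool_rot: [-180.0, 0.0, 94.8]
force: [-0.2, 0.8, -3.0]
grip_width: 0.045
grasp_force: 35.0
```

>>> jog_arm(
  motion=[
    [[0,0,0.005,0,0,0,1],[0,0,0.01,0,0,0,1],[0,0,0.01,0,0,0,1]],
  ],
)

```text
time_s: 45.8
tool_pos: [0.4783, -0.1319, 0.1329]
tool_rot: [180.0, 0.0, 94.8]
force: [-2.6, 0.2, 4.8]
grip_width: 0.0452
grasp_force: 35.0
```

Contact at the original spot. I release and go back for the amber bottle.

>>> jog_arm(
  motion=[
    [[0,0,0,0,0,0,0.5],[0,0,0,0,0,0,0.3],[0,0,0,0,0,0,0],[0,0,0,0,0,0,0],[0,0,0,0,0,0,0]],
  ],
)

```text
time_s: 46.3
tool_pos: [0.4781, -0.1318, 0.132]
tool_rot: [180.0, 0.0, 94.8]
force: [0.3, 1.3, -0.2]
grip_width: 0.07
grasp_force: 0.0
```

>>> jog_arm(
  motion=[
    [[0,0,-0.1,0,0,0,0],[0,0,-0.3,0,0,0,0],[0,0,-0.6,0,0,0,0],[0,0,-0.9,0,0,0,0],[0,0,-1.0,0,0,0,0]],
  ],
)

```text
time_s: 46.8
tool_pos: [0.4798, -0.1319, 0.2356]
tool_rot: [179.7, 0.2, 94.8]
force: [0.3, -0.2, 0.7]
grip_width: 0.0866
grasp_force: 0.0
```

>>> jog_arm(
  motion=[
    [[0.3,0.04,-0.2,0,0,0,0],[0.65,0.08,-0.3,0,0,0,0],[1.0,0.13,-0.4,0,0,0,0]],
  ],
)

```text
time_s: 47.1
tool_pos: [0.4824, -0.0301, 0.2725]
tool_rot: [180.0, 0.0, 94.7]
force: [0.8, 0.4, -0.1]
grip_width: 0.0866
grasp_force: 0.0
```

>>> jog_arm(
  motion=[
    [[0.35,0.04,0,0,0,0,0],[0.7,0.08,0,0,0,0,0],[1.0,0.13,0,0,0,0,0]],
  ],
)

```text
time_s: 47.4
tool_pos: [0.4867, 0.0717, 0.272]
tool_rot: [180.0, 0.1, 94.9]
force: [-0.1, 0.1, -0.4]
grip_width: 0.0871
grasp_force: 0.0
```

>>> jog_arm(
  motion=[
    [[0.35,0.04,0,0,0,0,0],[0.7,0.08,0,0,0,0,0],[1.0,0.13,0,0,0,0,0]],
  ],
)

```text
time_s: 47.7
tool_pos: [0.4912, 0.1722, 0.272]
tool_rot: [180.0, 0.0, 94.8]
force: [0.4, -0.2, 0.6]
grip_width: 0.087
grasp_force: 0.0
```

>>> jog_arm(
  motion=[
    [[0.35,0.04,0,0,0,0,0],[0.7,0.08,0,0,0,0,0],[1.0,0.13,0,0,0,0,0]],
  ],
)

```text
time_s: 48.0
tool_pos: [0.4958, 0.2729, 0.2715]
tool_rot: [-179.9, -0.0, 94.8]
force: [0.3, -0.6, -1.1]
grip_width: 0.0872
grasp_force: 0.0
```

>>> jog_arm(
  motion=[
    [[0.3,0.04,0,0,0,0,0],[0.6,0.08,0,0,0,0,0],[0.9,0.13,0,0,0,0,0],[0.9,0.13,0,0,0,0,0]],
  ],
)

```text
time_s: 48.4
tool_pos: [0.4992, 0.3667, 0.2713]
tool_rot: [-179.9, -0.2, 95.2]
force: [-0.1, 0.1, -0.3]
grip_width: 0.0873
grasp_force: 0.0
```

```bash
python3 - <<'E'
from h import *
p,d,c=grab('top','t12'); P=cloud(d,c)
m=(P[...,2]>.055)&(P[...,2]<.07)&(abs(P[...,0]-.44)<.05)&(abs(P[...,1]-.134)<.05); q=P[m]; print('puck on pan',len(q),q.min(0).round(4),q.max(0).round(4),((q.min(0)+q.max(0))/2).round(4))
m=(P[...,2]>.178)&(P[...,2]<.188)&(abs(P[...,0]-.51)<.03)&(abs(P[...,1]-.41)<.03); q=P[m]; print('amber',len(q),((q.min(0)+q.max(0))/2).round(4) if len(q) else 0)
cv2.imwrite('pics/t12c.png',cv2.resize(p[150:280,255:415],None,fx=4.6,fy=4.6,interpolation=cv2.INTER_CUBIC)[:,:,::-1])
plan(.5093,.4098,.1645,94.8)
E
```

```text
puck on pan 101 [0.4344 0.1109 0.0581] [0.4632 0.1463 0.0661] [0.4488 0.1286 0.0621]
amber 0 0
t 48.45 at [0.5001 0.3643 0.2714] [-1.7989e+02 -6.0000e-02  9.5080e+01] w 0.0872 F [-0.3 -0.1  0.3] gf 0.0
shift [0.444 0.134 1.069] turn [-0.0006 -0.0003  0.0015]
```

View pics/t12c.png

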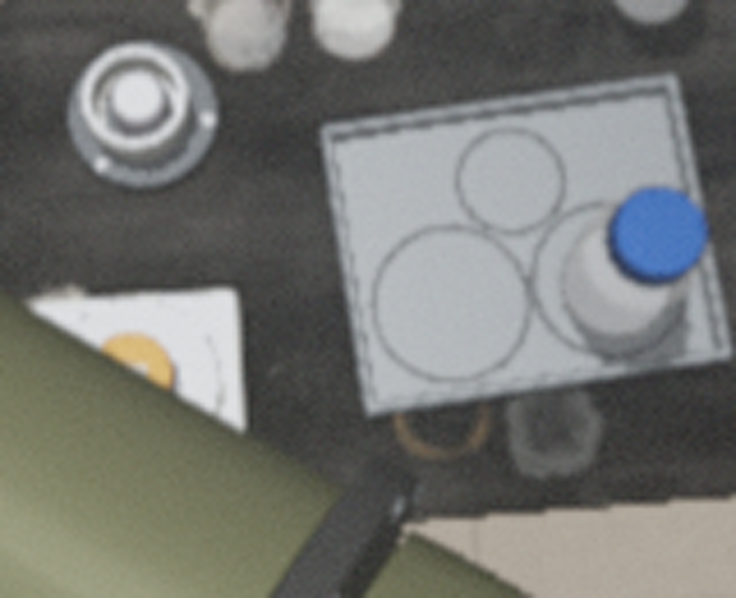

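The top crop shows the blue bottle back at (658,233), as at the start, the mould down at (138,97), and the puck on the pan, half hidden by the arm. Next is the amber bottle.

>>> jog_arm(
  motion=[
    [[0.2,0.06,0,0,0,0,0],[0.44,0.13,0,0,0,0,0],[0.44,0.13,0.3,0,0,0,0],[0.44,0.13,0.6,0,0,0,0],[0.44,0.13,0.8,0,0,0,0]],
  ],
)

```text
time_s: 48.95
tool_pos: [0.5115, 0.4043, 0.1896]
tool_rot: [-179.9, 0.2, 94.7]
force: [-0.1, 0.7, -0.5]
grip_width: 0.087
grasp_force: 0.0
```

>>> jog_arm(
  motion=[
    [[0,0,0.12,0,0,0,0],[0,0,0.23,0,0,0,0],[0,0,0.25,0,0,0,0],[0,0,0.25,0,0,0,0]],
  ],
)

```text
time_s: 49.35
tool_pos: [0.5113, 0.4067, 0.1674]
tool_rot: [180.0, -0.0, 94.8]
force: [0.4, -0.0, 0.6]
grip_width: 0.0872
grasp_force: 0.0
```

```bash
python3 - <<'E'
from h import *
plan(.5093,.4098,.1645,94.8)
E
```

```text
t 49.35 at [0.5113 0.4067 0.1674] [ 1.7998e+02 -1.0000e-02  9.4780e+01] w 0.0872 F [ 0.4 -0.   0.6] gf 0.0
shift [ 0.033 -0.017  0.029] turn [ 0.0001 -0.     -0.0001]
```

>>> jog_arm(
  motion=[
    [[0.033,-0.018,0.028,0,0,0,0],[0.033,-0.018,0.028,0,0,0,0.3],[0.033,-0.018,0.028,0,0,0,0.5],[0.033,-0.018,0.028,0,0,0,0.7],[0.033,-0.018,0.028,0,0,0,1]],
  ],
  grip_force=35,
)

```text
time_s: 49.85
tool_pos: [0.509, 0.41, 0.1644]
tool_rot: [180.0, 0.0, 94.8]
force: [-0.5, -0.4, -0.3]
grip_width: 0.0626
grasp_force: 0.0
```

>>> jog_arm(
  motion=[
    [[0,0,0,0,0,0,1],[0,0,0,0,0,0,1],[0,0,0,0,0,0,1],[0,0,0,0,0,0,1],[0,0,0,0,0,0,1]],
  ],
)

```text
time_s: 50.35
tool_pos: [0.509, 0.4099, 0.1642]
tool_rot: [180.0, 0.0, 94.8]
force: [0.6, 1.3, -0.7]
grip_width: 0.0352
grasp_force: 35.0
```

```bash
python3 - <<'E'
from h import *
plan(.4735,-.0379,.27,94.8)
E
```

```text
t 50.35 at [0.509  0.4099 0.1642] [1.7999e+02 1.0000e-02 9.4800e+01] w 0.0352 F [ 0.6  1.3 -0.7] gf 35.0
shift [-4.433 -0.729 -1.058] turn [ 0.0001  0.     -0.    ]
```

>>> jog_arm(
  motion=[
    [[0,0,-0.1,0,0,0,1],[0,0,-0.3,0,0,0,1],[0,0,-0.55,0,0,0,1],[0,0,-0.8,0,0,0,1],[0,0,-1.0,0,0,0,1]],
  ],
)

```text
time_s: 50.85
tool_pos: [0.5087, 0.41, 0.2656]
tool_rot: [-180.0, 0.0, 94.8]
force: [0.1, -0.5, -3.8]
grip_width: 0.0347
grasp_force: 35.0
```

>>> jog_arm(
  motion=[
    [[-0.12,-0.02,0,0,0,0,1],[-0.3,-0.05,0,0,0,0,1],[-0.5,-0.08,0,0,0,0,1],[-0.75,-0.12,0,0,0,0,1],[-1.0,-0.165,0,0,0,0,1]],
  ],
)

```text
time_s: 51.35
tool_pos: [0.5001, 0.3081, 0.2639]
tool_rot: [-179.9, 0.0, 94.9]
force: [0.4, -0.4, -4.6]
grip_width: 0.0351
grasp_force: 35.0
```

>>> jog_arm(
  motion=[
    [[-0.2,-0.03,0,0,0,0,1],[-0.4,-0.07,0,0,0,0,1],[-0.6,-0.1,0,0,0,0,1],[-0.8,-0.13,0,0,0,0,1],[-1.0,-0.165,0,0,0,0,1]],
  ],
)

```text
time_s: 51.85
tool_pos: [0.4921, 0.2072, 0.264]
tool_rot: [-179.9, 0.0, 94.8]
force: [0.5, -0.4, -3.5]
grip_width: 0.0351
grasp_force: 35.0
```

>>> jog_arm(
  motion=[
    [[-0.2,-0.03,0,0,0,0,1],[-0.4,-0.07,0,0,0,0,1],[-0.6,-0.1,0,0,0,0,1],[-0.8,-0.13,0,0,0,0,1],[-1.0,-0.165,0,0,0,0,1]],
  ],
)

```text
time_s: 52.35
tool_pos: [0.4839, 0.1065, 0.264]
tool_rot: [-179.9, 0.0, 94.9]
force: [-0.1, -0.6, -4.3]
grip_width: 0.0348
grasp_force: 35.0
```

>>> jog_arm(
  motion=[
    [[-0.2,-0.03,0,0,0,0,1],[-0.4,-0.07,0,0,0,0,1],[-0.6,-0.1,0,0,0,0,1],[-0.8,-0.13,0,0,0,0,1],[-1.0,-0.165,0,0,0,0,1]],
  ],
)

```text
time_s: 52.85
tool_pos: [0.4759, 0.0057, 0.2641]
tool_rot: [-179.9, 0.1, 94.9]
force: [0.8, 0.3, -4.4]
grip_width: 0.035
grasp_force: 35.0
```

>>> jog_arm(
  motion=[
    [[-0.18,-0.03,0,0,0,0,1],[-0.33,-0.05,0,0,0,0,1],[-0.42,-0.07,0,0,0,0,1],[-0.43,-0.07,0,0,0,0,1],[-0.43,-0.07,0,0,0,0,1]],
  ],
)

```text
time_s: 53.35
tool_pos: [0.4733, -0.0367, 0.2642]
tool_rot: [-180.0, -0.0, 94.8]
force: [0.0, 1.0, -4.3]
grip_width: 0.0354
grasp_force: 35.0
```

```bash
python3 - <<'E'
from h import *
plan(.4734,-.0378,.1645,94.8)
E
```

```text
t 53.35 at [ 0.4733 -0.0367  0.2642] [-1.800e+02 -4.000e-02  9.484e+01] w 0.0354 F [ 0.   1.  -4.3] gf 35.0
shift [-0.011  0.     0.997] turn [-0.     -0.0002  0.0002]
```

>>> jog_arm(
  motion=[
    [[-0.01,0,0.25,0,0,0,1],[-0.01,0,0.5,0,0,0,1],[-0.01,0,0.75,0,0,0,1],[-0.01,0,0.9,0,0,0,1],[-0.01,0,0.94,0,0,0,1]],
  ],
)

```text
time_s: 53.85
tool_pos: [0.4723, -0.0376, 0.1688]
tool_rot: [-179.9, -0.1, 94.9]
force: [-0.6, -0.6, -3.1]
grip_width: 0.0353
grasp_force: 35.0
```

>>> jog_arm(
  motion=[
    [[0,0,0,0,0,0,1],[0,0,0,0,0,0,1],[0,0,0,0,0,0,1],[0,0,0,0,0,0,1]],
  ],
)

```text
time_s: 54.25
tool_pos: [0.4739, -0.0387, 0.171]
tool_rot: [179.9, 0.1, 94.8]
force: [-0.8, -1.1, -3.8]
grip_width: 0.0351
grasp_force: 35.0
```

```bash
python3 - <<'E'
from h import *
plan(.4734,-.0378,.1645,94.8)
E
```

```text
t 54.25 at [ 0.4739 -0.0387  0.171 ] [1.7993e+02 6.0000e-02 9.4790e+01] w 0.0351 F [-0.8 -1.1 -3.8] gf 35.0
shift [ 0.009 -0.005  0.065] turn [ 0.0004  0.0003 -0.    ]
```

>>> jog_arm(
  motion=[
    [[0.008,-0.005,0.02,0,0,0,1],[0.008,-0.005,0.04,0,0,0,1],[0.008,-0.005,0.055,0,0,0,1],[0.008,-0.005,0.06,0,0,0,1],[0.008,-0.005,0.06,0,0,0,1]],
  ],
)

```text
time_s: 54.75
tool_pos: [0.4727, -0.0379, 0.1642]
tool_rot: [-180.0, 0.0, 94.8]
force: [-1.7, -0.0, -4.0]
grip_width: 0.035
grasp_force: 35.0
```

>>> jog_arm(
  motion=[
    [[0,0,0.005,0,0,0,1],[0,0,0.01,0,0,0,1],[0,0,0.01,0,0,0,1]],
  ],
)

```text
time_s: 55.05
tool_pos: [0.4732, -0.0383, 0.1641]
tool_rot: [180.0, 0.1, 94.8]
force: [-2.1, -1.2, 5.4]
grip_width: 0.0348
grasp_force: 35.0
```

Seated. I release, rise, and move away to the right for a clear final view.

>>> jog_arm(
  motion=[
    [[0,0,0,0,0,0,0.6],[0,0,0,0,0,0,0.4],[0,0,0,0,0,0,0.2],[0,0,0,0,0,0,0],[0,0,0,0,0,0,0]],
  ],
)

```text
time_s: 55.55
tool_pos: [0.4729, -0.0376, 0.1631]
tool_rot: [180.0, -0.0, 94.8]
force: [-0.3, 0.1, -0.8]
grip_width: 0.0594
grasp_force: 0.0
```

>>> jog_arm(
  motion=[
    [[0,0,-0.1,0,0,0,0],[0,0,-0.3,0,0,0,0],[0,0,-0.6,0,0,0,0],[0,0,-0.9,0,0,0,0],[0,0,-1.0,0,0,0,0]],
  ],
)

```text
time_s: 56.05
tool_pos: [0.4745, -0.0376, 0.2667]
tool_rot: [179.7, 0.1, 94.8]
force: [-0.4, -0.3, -0.1]
grip_width: 0.0866
grasp_force: 0.0
```

>>> jog_arm(
  motion=[
    [[0,0,-0.2,0,0,0,0],[-0.3,0,-0.4,0,0,0,0],[-0.6,-0.1,-0.5,0,0,0,0],[-0.9,-0.2,-0.5,0,0,0,0]],
  ],
)

```text
time_s: 56.45
tool_pos: [0.461, -0.13, 0.3147]
tool_rot: [179.9, 0.1, 94.9]
force: [1.4, -0.3, -0.9]
grip_width: 0.0865
grasp_force: 0.0
```

>>> jog_arm(
  motion=[
    [[-0.3,-0.15,0,0,0,0,0],[-0.6,-0.3,0,0,0,0,0],[-0.9,-0.45,0,0,0,0,0]],
  ],
)

```text
time_s: 56.75
tool_pos: [0.4224, -0.2236, 0.3131]
tool_rot: [-180.0, 0.0, 94.8]
force: [-0.4, -0.3, 0.7]
grip_width: 0.0868
grasp_force: 0.0
```

>>> jog_arm(
  motion=[
    [[-0.3,-0.15,0,0,0,0,0],[-0.6,-0.3,0,0,0,0,0],[-0.9,-0.45,0,0,0,0,0]],
  ],
)

```text
time_s: 57.05
tool_pos: [0.3851, -0.3171, 0.3131]
tool_rot: [-180.0, -0.0, 94.8]
force: [-0.6, 0.0, -0.1]
grip_width: 0.0872
grasp_force: 0.0
```

>>> jog_arm(
  motion=[
    [[-0.3,-0.15,0,0,0,0,0],[-0.6,-0.3,0,0,0,0,0],[-0.9,-0.45,0,0,0,0,0],[-0.9,-0.45,0,0,0,0,0],[-0.9,-0.45,0,0,0,0,0]],
  ],
)

```text
time_s: 57.55
tool_pos: [0.348, -0.4098, 0.3126]
tool_rot: [180.0, -0.1, 94.7]
force: [-0.4, -0.3, -0.1]
grip_width: 0.0871
grasp_force: 0.0
```

```bash
python3 - <<'E'
from h import *
p,d,c=grab('top','t13'); P=cloud(d,c); hs=cv2.cvtColor(p,cv2.COLOR_RGB2HSV)
m=(hs[...,1]>110)&(hs[...,0]<25)&(abs(P[...,0]-.44)<.05)&(abs(P[...,1]-.134)<.05)&(P[...,2]>.05); ell(c,m,'puck',.062); print(np.percentile(P[m][:,2],[5,50,95]))
z=np.load('pics/top.npz'); P0=cloud(z['d'],c)
for n,lo,hi,x,y in [('amber',.178,.19,.474,-.039),('blue',.138,.15,.479,-.131),('pan',.037,.046,.438,.134)]:
  for Q in (P0,P):
    m=(Q[...,2]>lo)&(Q[...,2]<hi)&(abs(Q[...,0]-x)<.05)&(abs(Q[...,1]-y)<.05); q=Q[m]; print(n,len(q),((q.min(0)+q.max(0))/2).round(4), q.mean(0).round(4))
cv2.imwrite('pics/t13c.png',cv2.resize(p[130:280,160:480],None,fx=2.5,fy=2.5,interpolation=cv2.INTER_CUBIC)[:,:,::-1]); print(env.get_obs()['tool_pos'])
E
```

```text
puck [282 238] [287 239] enc 0.4226 0.1301 0.0061 ell [0.4179 0.0821] [0.0005 0.018 ]
[0.06027577 0.06127844 0.06197949]
amber 184 [ 0.4743 -0.0411  0.1825] [ 0.4739 -0.0407  0.1822]
amber 183 [ 0.4737 -0.0418  0.1825] [ 0.4735 -0.0413  0.1825]
blue 342 [ 0.4802 -0.1332  0.1432] [ 0.4801 -0.1328  0.1432]
blue 345 [ 0.4793 -0.1331  0.1437] [ 0.4791 -0.1329  0.1434]
pan 1049 [0.4397 0.1321 0.0415] [0.4395 0.1319 0.0416]
pan 772 [0.4395 0.1319 0.0417] [0.438  0.1314 0.0417]
[ 0.34886425 -0.40878108  0.31293505]
```

View pics/t13c.png

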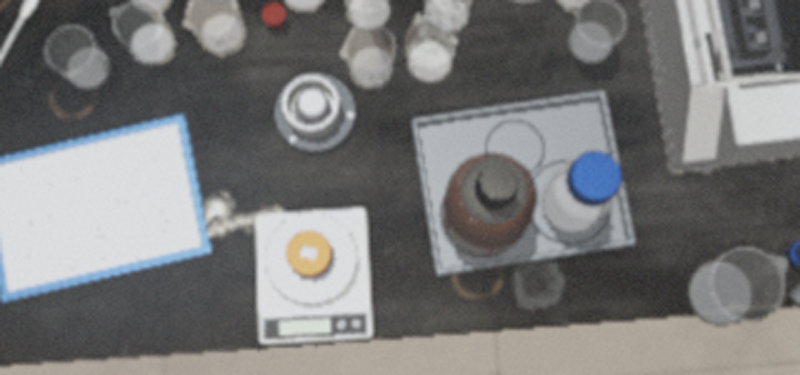

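```bash
python3 - <<'E'
from h import *
z=np.load('pics/t13.npz'); p=z['p']; c=(z['K'],float(z['k']),z['T']); P=cloud(z['d'],c)
m=np.zeros(p.shape[:2],bool); m[215:255,265:305]=P[215:255,265:305,2]>.055; ell(c,m,'puck',.062)
E
```

```text
puck [274 222] [292 239] enc 0.4421 0.1331 0.0231 ell [0.4417 0.1322] [0.0415 0.0427]
```

```bash
python3 -c "
from cell import env
print(env.sign_off())"
```

```text
the job is handed in; nothing more can be done
None
```

I handed the job in at about 58 s. The cast lies flat within about 2 mm of the pan's centre, the empty mould is fully down on the extractor, and both bottles are back within about 1 mm of their starting spots. The beakers in the final top view look undisturbed.

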